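# Change the rings on the guarded bench grinder

## Robot

A 6-joint arm with a two-finger parallel gripper is mounted at the origin on a cart in front of the work surface, level with it; the furniture and walls round the work are solid. World frame = base frame: x ahead of the robot, y to its left, z up, the work surface at z = 0. Lengths are in mm, angles in rad, forces in N, time in s.
With the tool pointing down it reaches from about 275 to 750 mm from the base axis. Payload 10.2 kg.
Tool frame: the origin (TCP) lies midway between the tips of the shut fingers; the grasp point (between the pads) lies 19 mm behind it; z points along the fingers, y is the line along which they close (so a half turn about z gives the same grasp; the last joint's range is limited). The gripper opens to 85 mm and grips with 20 to 120 N. Pads are 22 mm wide; open, the fingers measure 114 mm over their backs; the gripper's body (76 mm by 85 mm) begins 54 mm behind the grasp point. The pads swing forward as they close: fully open they stand 13 mm farther back than shut.
Start: joints at [-1.541, 0.313, 1.498, -0, 1.331, -0.223], TCP at [131.297, -508.323, 209.194] pointing down, gripper open.
Joint ranges: [-2.94, 2.94], [-0.97, 2.17], [0.19, 2.56], [-1.23, 4.37], [0.02, 3.11], [-2.88, 2.88]. Speed limits (rad/s): [2.39, 2.39, 3.01, 3.14, 3.14, 3.14].

## Interface

Orientations are given as a unit quaternion [w, x, y, z].
In Python, from rig import sense, capture, finish_job, find_in, place_of gives the robot as it stands. The module is installed in compiled form; this text tells all that it offers.
- The arm moves only by the shell command python3 -m jog 'ROWS' [FORCE]. ROWS is JSON, a list of rows, each an object of numbers: "tx", "ty", "tz": the shift along the tool's x, y, z in mm; "ax", "ay", "az": the turn, a rotation vector about the tool's x, y, z in rad; "jaw": the closure, from -1 (fully open) to 1 (shut), so that 0 is half open. In form: [{"tx": .., "ty": .., "tz": .., "ax": .., "ay": .., "az": .., "jaw": ..}, ...]. A call has 1 to 5 rows; each row shifts and turns the commanded pose from where the row before left it, along the tool's axes as they then stand; what a row does not reach is not made up. A row lasts 1/8 s, in which the tool goes at most 62.5 mm and 10.7 degrees, less where a joint would pass 70% of its speed; a pose out of reach is approached as far as the arm can. A call with a gripper value outside its range is refused whole. The fingers move at their own pace and stop on an object; FORCE is the grip in N (left out, the last holds). Time passes only in rows, so rows that do not move let the fingers close. It gives the time, the measured TCP pose, the force, the opening and the grip force at its end, in the units of the state.
- sense(): the state, without advancing time (a new reading comes with each control period).
- capture(name): name is "scene" or "top"; returns a dict with "color" (384x512x3 uint8, red, green, blue), "depth" (384x512 float32, mm along the optical axis (not along the pixel's ray), 0 where there is no reading), "fx", "fy", "cx", "cy" (pixels), "camera_from_world" (4x4, takes a point from world to camera coordinates). Camera axes: x right, y up, looking along -z (the intrinsics and any distortion apply to the point x, -y, -z); pixel columns grow to the right and rows downward; lengths in mm; the calibration is good to about 2 mm. A picture is of the moment at which its call begins.
- finish_job(): hands the job in; it is judged then, once.
Trained networks look in the newest picture that a camera, given by its name, has taken for a name from the list of things; names that differ only in an ending like _2 or _b are one class to them, and where a whole thing is asked for, a point or a joint stands for the part that bears it (a point fixed in the world has none). Each returns a list of dicts, best first, with "conf" (0 to 1); they miss things now and then, are a little off and sometimes report something else, mostly with a low value. They report only what shows in the picture. A call takes as long as a camera call.
- find_in(query, camera): "centre" ([column, row] in pixels, amid what is visible of it).
- place_of(query, camera): "centre" ([column, row] in pixels: a listed point, or the origin of a listed thing).
The state is a dict: "time_s": time; "joints": joint angles; "dq": joint speeds; "tau": joint torques, N m; "eef_pos": TCP position; "ee_rot": TCP orientation; "force": force on the tool from outside, world axes, zero at the start; "wrist_torque": the same for the moment, N m; "grip_width": opening from 0.0 (shut) to 1.0 (fully open); "grip_force": force on a finger pad.
Only numpy, scipy, OpenCV 4.12 (cv2) and the standard library are available. Lean on these libraries where they do the work, as an engineer would, in place of code of your own. Each camera call takes 0.05 s, during which the arm holds its last target. There are 200 camera calls.

## Task

Put fresh grinding rings on the bench grinder: slide its safety catch back, swing the guard well open, lift the worn ring off the spindle and leave it in the bowl, then slide every fresh ring lying on the table down onto the spindle. Then swing the guard fully shut over them and push the catch fully home again. Leave the lump of dried clay where it lies.

Things in the scene. Friction and masses are not known exactly. Their poses are not given: they have to be found in the camera images.
- grinder: grey bench grinder, fixed housing 270 mm long (x from -155 to +115 mm) by 100 mm wide, flat top 45 mm up. Origin: on the table under the spindle's axis; x points from the catch (the end nearer the robot) to the guard's hinge post. The steel spindle stands on a 40 mm wide, 6 mm high flange; it is 20 mm thick, 60 mm high above the flange (top 111 mm above the table), its last 12 mm tapered to 8 mm
- spindle_foot (a point): point on the spindle's axis at the top of the flange, 51 mm above the table, where the lowest ring's underside rests; axes as the grinder's
- guard (a joint): swing of the guard, rad: 0 = shut, straight over the spindle (end stop); grows to 1.9 as it swings counter-clockwise seen from above, its knob going towards the grinder's -y side. It stays where it is left (about 2 N at the knob moves it). While the catch is home, the catch's tongue blocks it
- guard_knob (a point): middle of the guard's upright black round knob, 22 mm thick, from 140 to 182 mm above the table, 163 mm at this point; it moves with the guard, 85 mm from the hinge axis and straight above the spindle when shut
- guard_hinge (a point): point on the guard's vertical hinge axis (grinder x = +85 mm), 163 mm above the table; the hinge post and its cap reach 137 mm above the table. The guard is a flat arm with a 72 mm disc, from 115 to 133 mm above the table, reaching 147 mm from this axis; a 12 mm square tail at its end hangs down to 56 mm above the table
- catch (a joint): travel of the safety catch, m: 0 = home (guard locked), 0.028 = fully back. It slides along the grinder's -x direction (away from the spindle) to release and +x to lock; about 2 N of friction, stays where it is left. The guard is free beyond 0.022; it can go home only with the guard fully shut
- catch_knob (a point): middle of the catch's upright black round knob, 18 mm thick, from 74 to 111 mm above the table, 94 mm at this point; on the housing's middle line, 105 mm from the spindle axis when home; it moves with the catch
- worn_ring: worn grey grinding ring, 50 mm outside, 26 mm bore, 16 mm high; at the start on the spindle, resting on the flange. Origin: centre of its underside, z along its bore
- ring_1: fresh grey grinding ring, 56 mm outside, 26 mm bore, 16 mm high, lying flat on the table. Origin: centre of its underside, z along its bore. May be absent. The rings' row lies on a strip some 140 mm deep between the table's front edge and a fixed open paint crate with 160 mm high walls; both run about along the world direction (0.26, 0.97)
- ring_2: fresh grinding ring like ring_1. May be absent
- ring_3: fresh grinding ring like ring_1. May be absent
- bowl: teal plastic bowl, fixed to the table, 104 mm across the rim, about 70 mm across its floor, 50 mm high, walls 3 mm. Origin: centre of its underside
- clay_lump: flat dried lump of brown clay, 37 by 47 mm, 15 mm high, lying in the row of rings; not part of the job. Origin: centre of its underside

How it is judged (in metres and radians):
On the way, in this order (a step that is already met when the one before it is completed fails the run):
1. the catch is slid back while the guard is still shut (value of joint catch above 0.021 m and value of joint guard below 0.1 rad), for 0.1 s.
2. the guard is swung well open (more than 1.2 rad) (value of joint guard above 1.2 rad), for 0.2 s.
3. the worn ring lies in the bowl (horizontal distance between worn_ring and bowl below 0.04 m and z of worn_ring in the frame of bowl below 0.035 m), for 0.2 s.
4. every fresh ring is down on the spindle (horizontal distance between each of ring_1, ring_2, ring_3 and spindle_foot below 0.006 m and z of ring_1 in the frame of spindle_foot between -0.004 and 0.038 m and z of ring_2 in the frame of spindle_foot between -0.004 and 0.038 m and z of ring_3 in the frame of spindle_foot between -0.004 and 0.038 m), for 0.2 s.
5. the guard is shut (value of joint guard below 0.06 rad), for 0.2 s.
At the end, for the whole second after the job is handed in: the guard is shut (within 0.06 rad), the catch home (within 5 mm), the worn ring in the bowl (centre within 40 mm of the bowl's, below 35 mm), every fresh ring down in the stack on the spindle (centre within 6 mm of the axis, underside at most 38 mm above the flange), all at rest (all of step 3 and all of step 4 and value of joint guard below 0.06 rad and value of joint catch below 0.005 m and linear speed of each of worn_ring, ring_1, ring_2, ring_3 below 0.02 m/s); the robot touches nothing.
It fails at once if the lump of clay is shifted more than 35 mm (distance of clay_lump from where it was at the start of the episode above 0.035 m).
Of ring_1, ring_2, ring_3 only 2 to 3 are there at a start; the rules pass over those that are not, and their reading is None.
At some moment in a run one of ring_1, ring_2, ring_3 may be knocked a few centimetres aside while the robot is not near it.
It also fails if it takes over 210 s, if anything falls off the work surface, if the arm or the gripper's body presses on something with over 40 N, if the wrist force passes 120 N, or if a joint passes its speed limit or range.

## Working session

There is one attempt and no reset: what is moved stays moved. The work goes in short steps, Python scripts to look and compute and a shell command to move; the robot and the scene stay as the last step left them, time stands still between calls to the robot, and variables do not carry over. Pictures are saved under pics/ and viewed, at most 14 in all, crops included, and the job is handed in when it is done.

```bash
mkdir -p pics; cat > h.py <<'E'
import numpy as np, cv2
from rig import sense, capture, finish_job, find_in, place_of
from scipy.spatial.transform import Rotation as R
def ray(c,px):
    M=np.array(c["camera_from_world"]); Rm=M[:3,:3]; o=-Rm.T@M[:3,3]
    d=np.array([(px[0]-c["cx"])/c["fx"],-(px[1]-c["cy"])/c["fy"],-1.0])
    return o,Rm.T@d
def atz(c,px,z):
    o,d=ray(c,px); return o+d*(z-o[2])/d[2]
def atd(c,px):
    o,d=ray(c,px); x,y=int(round(px[0])),int(round(px[1]))
    return o+d*c["depth"][y,x]
def cloud(c):
    h,w=c["depth"].shape; u,v=np.meshgrid(np.arange(w),np.arange(h))
    M=np.array(c["camera_from_world"]); Rm=M[:3,:3]; o=-Rm.T@M[:3,3]
    d=np.stack([(u-c["cx"])/c["fx"],-(v-c["cy"])/c["fy"],-np.ones(u.shape)],-1)
    return o+(d@Rm)*c["depth"][...,None]
def proj(c,p):
    M=np.array(c["camera_from_world"]); q=M[:3,:3]@np.array(p)+M[:3,3]
    return c["cx"]+c["fx"]*q[0]/-q[2], c["cy"]+c["fy"]*q[1]/q[2]
def totool(target):
    s=sense(); r=R.from_quat(np.roll(s["ee_rot"],-1)); return r.inv().apply(np.array(target)-s["eef_pos"])
def save(c,n): cv2.imwrite("pics/"+n+".png",c["color"][:,:,::-1])
E
python3 - <<'E'
from h import *
s=sense(); print(s); print(R.from_quat(np.roll(s["ee_rot"],-1)).as_matrix().round(3))
Z=dict(spindle_foot=51,guard_knob=163,guard_hinge=163,catch_knob=94,worn_ring=51,ring_1=0,bowl=0,clay_lump=0,grinder=0)
for n in("scene","top"):
    c=capture(n); save(c,n+"0"); o,_=ray(c,(0,0)); print(n,o.round(),c["fx"],c["fy"],c["cx"],c["cy"])
    for k,z in Z.items():
        for e in place_of(k,n)[:4]: print(k,round(e["conf"],2),np.round(e["centre"]),atz(c,e["centre"],z).round(1))
E
ls pics
```

```text
{'time_s': 0.0, 'joints': array([-1.54140001e+00,  3.13472907e-01,  1.49844812e+00,  6.15695177e-06,
        1.33101778e+00, -2.23392375e-01]), 'dq': array([ 0.00073838, -0.00044557,  0.00215284, -0.0001057 ,  0.00050023,
       -0.00104347]), 'tau': array([ 1.08189262e-03, -4.12265217e+01, -2.59742510e+01, -9.03037312e-05,
        4.13282964e-03, -5.90576761e-07]), 'eef_pos': array([ 131.29001822, -508.01553318,  208.61922988]), 'ee_rot': array([-6.69618195e-04,  9.92022731e-01,  1.26057324e-01,  6.81601460e-05]), 'force': array([ 0.63011503,  0.95859807, -1.30853837]), 'wrist_torque': array([-0.00072355,  0.02933764,  0.01089763]), 'grip_force': 0.0, 'grip_width': 1.0000141596266217}
[[ 0.968  0.25  -0.   ]
 [ 0.25  -0.968  0.001]
 [ 0.    -0.001 -1.   ]]
scene [141. 842. 610.] 353.7239272503819 353.7239272503819 253.97433664309222 190.08959935282974
spindle_foot 0.98 [289. 155.] [ 516.8 -319.6   51. ]
guard_knob 0.87 [294. 129.] [ 497.3 -305.   163. ]
guard_knob 0.64 [280. 213.] [356.  215.6 163. ]
guard_hinge 0.74 [273. 124.] [ 584.9 -323.7  163. ]
catch_knob 0.59 [313. 153.] [ 4
[... 495 characters left out ...]
53443650718833 252.0667286343778 189.94090682460322
spindle_foot 0.98 [371. 194.] [ 514.  -308.3   51. ]
spindle_foot 0.47 [127. 181.] [544.7 432.9  51. ]
guard_knob 0.96 [387. 188.] [ 517.7 -321.7  163. ]
guard_hinge 0.69 [394. 162.] [ 593.  -341.7  163. ]
guard_hinge 0.28 [127. 182.] [527.2 400.4 163. ]
catch_knob 0.58 [364. 227.] [ 411.6 -274.6   94. ]
catch_knob 0.51 [211. 206.] [469.5 173.3  94. ]
worn_ring 0.55 [374. 194.] [ 514.1 -318.4   51. ]
ring_1 0.71 [213. 206.] [477.  173.5   0. ]
ring_1 0.66 [238. 219.] [437.1  95.2   0. ]
bowl 0.64 [129. 180.] [556.4 442.7   0. ]
clay_lump 0.45 [176. 199.] [496.4 293.    0. ]
grinder 0.67 [370. 194.] [ 521.1 -320.7    0. ]
scene0.png
top0.png
```

View pics/scene0.png

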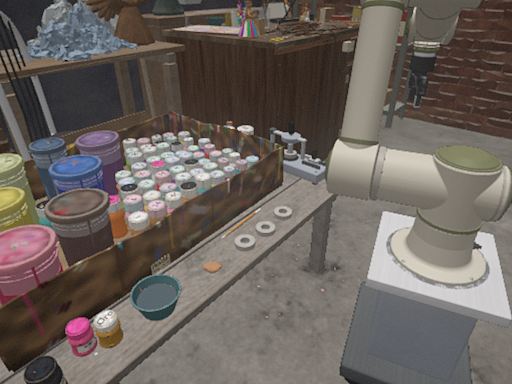

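View pics/top0.png

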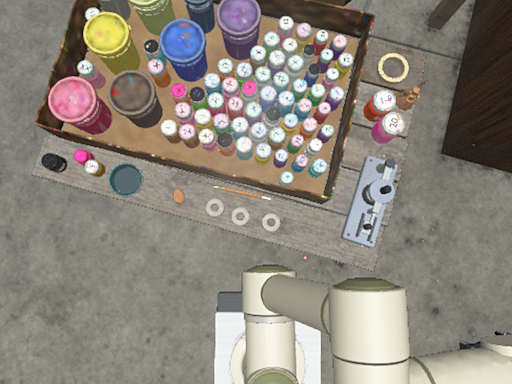

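```bash
python3 - <<'E'
from h import *
c=capture("top"); P=cloud(c)
# knobs by depth: guard arm top 133 / knob top 182
for nm,lo,hi,box in(("gknob",170,190,(420,620,-420,-220)),("arm",122,145,(420,700,-480,-220)),("cknob",100,114,(360,460,-340,-220)),("housing",40,49,(300,720,-480,-150)),("rings",10,22,(250,600,-150,350)),("bowlrim",40,60,(450,680,350,520)),("crate",150,170,(300,800,-150,400))):
    m=(P[...,2]>lo)&(P[...,2]<hi)&(P[...,0]>box[0])&(P[...,0]<box[1])&(P[...,1]>box[2])&(P[...,1]<box[3])
    q=P[m]
    if nm=="rings":
        n,l,st,ce=cv2.connectedComponentsWithStats(m.astype(np.uint8))
        for i in range(1,n):
            if st[i,4]>20:
                w=P[l==i]; (cc,sz,an)=cv2.minAreaRect(w[:,:2].astype(np.float32)); print(nm,st[i,4],w.mean(0).round(1),np.round(cc,1),np.round(sz),c["color"][l==i].mean(0).round())
    elif len(q)>3:
        cc,sz,an=cv2.minAreaRect(q[:,:2].astype(np.float32)); print(nm,len(q),q.mean(0).round(1),np.round(cc,1),np.round(sz),round(an,1))
E
```

```text
gknob 56 [ 514.2 -315.3  180.5] [ 515.  -316.4] [21. 21.] 42.3
arm 678 [ 526.  -317.5  133.2] [ 531.4 -317.2] [ 71. 157.] 87.2
cknob 35 [ 418.  -283.8  109.4] [ 433.5 -287.7] [18. 52.] 77.4
housing 1619 [ 494.3 -294.    45. ] [ 537.1 -276.8] [361. 240.] 1.2
rings 24 [590.5 116.   11.4] [590.  117.7] [37. 17.] [164. 138. 110.]
rings 22 [585.9  72.7  11.6] [585.5  73.6] [28. 16.] [171. 144. 113.]
rings 30 [593.2  -2.8  11.6] [591.5  -5.4] [13. 41.] [175. 146. 112.]
rings 26 [584.1 -87.1  12.6] [581.3 -85.9] [44. 18.] [137. 125. 108.]
rings 25 [571.5   9.3  12. ] [571.4  10.2] [18. 29.] [174. 144. 109.]
rings 28 [562.8 -14.7  12. ] [563.3 -12.6] [25. 22.] [173. 143. 108.]
rings 70 [ 544.2 -103.9   11.8] [ 546.5 -101.2] [69. 27.] [168. 138. 105.]
rings 102 [506.  282.1  14. ] [505.4 281.6] [38. 34.] [202. 146. 106.]
rings 191 [472.1 167.   16.4] [472.1 166.8] [53. 53.] [197. 193. 184.]
rings 192 [446.1  88.5  16.4] [446.6  87.3] [53. 53.] [202. 199. 190.]
rings 189 [428.3  -7.2  16.5] [429.2  -6.1] [53. 53.] [203. 200. 191.]
bowlrim 322 [567.3 445.3  48.7] [569.5 451. ] [172. 132.] 76.5
crate 353 [556.9  99.4 154.3] [620.6 116.4] [579. 141.] 75.6
```

The three rings show in top at about (215,207), (240,215) and (271,222), with the clay at (179,196), the bowl at (127,178) and the grinder at (370,200). The depth heights match the given sizes. Next I refine the grinder, bowl and crate fits.

```bash
python3 - <<'E'
from h import *
from scipy.optimize import least_squares
c=capture("top"); P=cloud(c)
def sel(lo,hi,b): return P[(P[...,2]>lo)&(P[...,2]<hi)&(P[...,0]>b[0])&(P[...,0]<b[1])&(P[...,1]>b[2])&(P[...,1]<b[3])]
q=sel(41,50,(340,660,-410,-215)); cc,sz,an=cv2.minAreaRect(q[:,:2].astype(np.float32)); print("housing",np.round(cc,1),np.round(sz),an)
q=sel(128,138,(430,640,-400,-240)); cc,sz,an=cv2.minAreaRect(q[:,:2].astype(np.float32)); print("arm",np.round(cc,1),np.round(sz),an)
q=sel(105,114,(380,430,-320,-250)); print("cknob",len(q),q.mean(0).round(1),np.median(q,0).round(1))
q=sel(42,56,(490,630,370,510)); f=least_squares(lambda p:np.hypot(q[:,0]-p[0],q[:,1]-p[1])-51,(555,440),loss="soft_l1"); print("bowl",f.x.round(1),len(q))
q=sel(140,175,(480,620,-100,200)); l=cv2.fitLine(q[:,:2].astype(np.float32),cv2.DIST_HUBER,0,.01,.01).ravel(); print("crate",l.round(3))
n=np.array([l[1],-l[0]]);
for r in((472.1,166.8),(446.4,88),(428.7,-6.5),(505.5,282)): print(r,"to crate",((np.array(r)-l[2:])@n).round(1))
# target for tool
s=sense(); Rm=R.from_quat(np.roll(s["ee_rot"],-1)); print(Rm.as_euler("zyx",degrees=True).round(2))
q=sel(170,190,(480,560,-360,-270)); print("gknob",np.median(q,0).round(1), q[:,:2].min(0).round(1),q[:,:2].max(0).round(1))
c2=capture("scene");P=cloud(c2)
q=sel(170,190,(460,560,-360,-270)); print("gknob scene",len(q),q.mean(0).round(1)); q=sel(96,114,(380,430,-320,-250)); print("ck",len(q),q.mean(0).round(1))
E
```

```text
housing [ 496.4 -310. ] [100. 269.] 71.79249572753906
arm [ 531.  -317.4] [ 70. 157.] 88.01402282714844
cknob 30 [ 415.5 -283.8  109.9] [ 414.7 -283.6  109.9]
bowl [551.5 435.3] 245
crate [2.24000e-01 9.75000e-01 5.39301e+02 5.06990e+01]
(472.1, 166.8) to crate -91.5
(446.4, 88) to crate -98.9
(428.7, -6.5) to crate -95.0
(505.5, 282) to crate -84.7
[ -14.48   -0.   -180.  ]
gknob [ 513.7 -314.3  181.5] [ 505.3 -326.2] [ 524.3 -306.2]
gknob scene 27 [ 512.7 -307.4  177.4]
ck 26 [ 411.6 -276.7  104.7]
```

```bash
python3 -m jog '[{"tx":41.4,"ty":-18.3,"jaw":-0.1},{"tx":41.4,"ty":-18.3},{"tx":41.4,"ty":-18.3},{"tx":41.4,"ty":-18.3},{"tx":41.4,"ty":-18.3}]' 30
python3 -m jog '[{"tx":41.4,"ty":-18.3},{"tx":41.4,"ty":-18.3},{"tx":41.4,"ty":-18.3},{"az":0.143},{"az":0.143}]'
python3 -m jog '[{"az":0.143},{"az":0.143},{},{},{}]'
cat >> h.py <<'E'
Y=np.radians(-18.2); SP=np.array([515.2,-316.2])
def g2w(x,y,z=0): return np.array([SP[0]+x*np.cos(Y)-y*np.sin(Y),SP[1]+x*np.sin(Y)+y*np.cos(Y),z])
def st():
    s=sense(); r=R.from_quat(np.roll(s["ee_rot"],-1)); print("t",round(s["time_s"],2),"tcp",s["eef_pos"].round(1),"yaw",r.as_euler("zyx",degrees=True).round(1),"F",s["force"].round(1),"w",round(s["grip_width"],3),"gf",round(s["grip_force"],1),"j",s["joints"].round(2))
E
python3 - <<'E'
from h import *
st(); print(totool(g2w(-105,0,80)).round(1))
E
```

```text
t 1.15 tcp [ 131.3 -508.3  209.2] yaw [-14.5   0.  180. ] F [-0.2 -0.3  0.1] w 1.002 gf 0.0 j [-1.54  0.31  1.5   0.    1.33 -0.22]
[ 331.4 -146.7  129.2]schema error: expected keys tx, ty, tz, ax, ay, az, jaw
schema error: expected keys tx, ty, tz, ax, ay, az, jaw
schema error: expected keys tx, ty, tz, ax, ay, az, jaw
```

```bash
sed -i 's/"zyx"/"ZYX"/' h.py
python3 -m jog '[{"tx":41.4,"ty":-18.3,"tz":0,"ax":0,"ay":0,"az":0,"jaw":-0.1},{"tx":41.4,"ty":-18.3,"tz":0,"ax":0,"ay":0,"az":0,"jaw":-0.1},{"tx":41.4,"ty":-18.3,"tz":0,"ax":0,"ay":0,"az":0,"jaw":-0.1},{"tx":41.4,"ty":-18.3,"tz":0,"ax":0,"ay":0,"az":0,"jaw":-0.1},{"tx":41.4,"ty":-18.3,"tz":0,"ax":0,"ay":0,"az":0,"jaw":-0.1}]' 30
python3 -m jog '[{"tx":41.4,"ty":-18.3,"tz":0,"ax":0,"ay":0,"az":0,"jaw":-0.1},{"tx":41.4,"ty":-18.3,"tz":0,"ax":0,"ay":0,"az":0,"jaw":-0.1},{"tx":41.4,"ty":-18.3,"tz":0,"ax":0,"ay":0,"az":0,"jaw":-0.1},{"tx":0,"ty":0,"tz":0,"ax":0,"ay":0,"az":0.143,"jaw":-0.1},{"tx":0,"ty":0,"tz":0,"ax":0,"ay":0,"az":0.143,"jaw":-0.1}]'
python3 -m jog '[{"tx":0,"ty":0,"tz":0,"ax":0,"ay":0,"az":0.143,"jaw":-0.1},{"tx":0,"ty":0,"tz":0,"ax":0,"ay":0,"az":0.143,"jaw":-0.1},{"tx":0,"ty":0,"tz":0,"ax":0,"ay":0,"az":0,"jaw":-0.1},{"tx":0,"ty":0,"tz":0,"ax":0,"ay":0,"az":0,"jaw":-0.1}]'
python3 - <<'E'
from h import *
st(); print(totool(g2w(-105,0,80)).round(1))
E
```

```text
time_s: 1.78
eef_pos: [309.9, -367.0, 209.3]
ee_rot: [0.0, 0.992, 0.126, 0.0]
force: [0.5, -0.6, 0.6]
grip_width: 0.553
grip_force: 0.0
time_s: 2.4
eef_pos: [415.7, -283.3, 209.2]
ee_rot: [0.0, 1.0, -0.018, -0.0]
force: [0.8, -0.3, -0.4]
grip_width: 0.554
grip_force: 0.0
time_s: 2.9
eef_pos: [415.4, -283.8, 209.2]
ee_rot: [0.0, 0.988, -0.158, 0.0]
force: [-0.1, -0.3, -0.5]
grip_width: 0.545
grip_force: 0.0
t 2.9 tcp [ 415.4 -283.8  209.2] yaw [-18.1  -0.  180. ] F [-0.1 -0.3 -0.5] w 0.545 gf 0.0 j [-0.83  0.26  1.56 -0.    1.31  1.05]
[ -0.   -0.4 129.2]
```

```bash

python3 -m jog '[{"tx":0,"ty":0,"tz":42,"ax":0,"ay":0,"az":0,"jaw":-0.1},{"tx":0,"ty":0,"tz":42,"ax":0,"ay":0,"az":0,"jaw":-0.1},{"tx":0,"ty":0,"tz":43,"ax":0,"ay":0,"az":0,"jaw":-0.1},{"tx":0,"ty":0,"tz":0,"ax":0,"ay":0,"az":0,"jaw":1},{"tx":0,"ty":0,"tz":0,"ax":0,"ay":0,"az":0,"jaw":1}]' 30
python3 -m jog '[{"tx":0,"ty":0,"tz":0,"ax":0,"ay":0,"az":0,"jaw":1},{"tx":0,"ty":0,"tz":0,"ax":0,"ay":0,"az":0,"jaw":1},{"tx":0,"ty":0,"tz":0,"ax":0,"ay":0,"az":0,"jaw":1}]'
```

```text
time_s: 3.52
eef_pos: [415.5, -284.8, 83.6]
ee_rot: [0.001, 0.987, -0.158, 0.0]
force: [-1.2, -2.8, -10.4]
grip_width: 0.177
grip_force: 29.6
time_s: 3.9
eef_pos: [415.5, -284.7, 83.4]
ee_rot: [0.001, 0.987, -0.159, 0.001]
force: [-1.9, -4.1, -6.2]
grip_width: 0.178
grip_force: 29.6
```

```bash

python3 -m jog '[{"tx":-9,"ty":0,"tz":0,"ax":0,"ay":0,"az":0,"jaw":1},{"tx":-9,"ty":0,"tz":0,"ax":0,"ay":0,"az":0,"jaw":1},{"tx":-9,"ty":0,"tz":0,"ax":0,"ay":0,"az":0,"jaw":1},{"tx":0,"ty":0,"tz":0,"ax":0,"ay":0,"az":0,"jaw":1},{"tx":0,"ty":0,"tz":0,"ax":0,"ay":0,"az":0,"jaw":1}]'
python3 - <<'E'
from h import *
st(); c=capture("top"); P=cloud(c); save(c,"a")
E
```

```text
time_s: 4.53
eef_pos: [389.6, -276.2, 83.4]
ee_rot: [0.001, 0.987, -0.159, 0.0]
force: [-2.9, -4.9, -4.9]
grip_width: 0.173
grip_force: 29.8
t 4.53 tcp [ 389.6 -276.2   83.4] yaw [-1.830e+01 -1.000e-01  1.799e+02] F [-2.9 -4.9 -4.9] w 0.173 gf 29.8 j [-0.86  0.36  1.8  -0.    0.98  1.03]
```

```bash

python3 -m jog '[{"tx":0,"ty":0,"tz":0,"ax":0,"ay":0,"az":0,"jaw":-0.1},{"tx":0,"ty":0,"tz":0,"ax":0,"ay":0,"az":0,"jaw":-0.1},{"tx":0,"ty":0,"tz":-40,"ax":0,"ay":0,"az":0,"jaw":-0.1},{"tx":0,"ty":0,"tz":-40,"ax":0,"ay":0,"az":0,"jaw":-0.1},{"tx":0,"ty":0,"tz":-45,"ax":0,"ay":0,"az":0,"jaw":-0.1}]'
python3 -m jog '[{"tx":0,"ty":0,"tz":0,"ax":0,"ay":0,"az":0,"jaw":-0.1},{"tx":0,"ty":0,"tz":0,"ax":0,"ay":0,"az":0,"jaw":-0.1}]'
python3 - <<'E'
from h import *
st(); c=capture("top"); P=cloud(c); save(c,"b")
for k,z in(("catch_knob",94),("guard_knob",163)):
  for n in("top","scene"):
    c=capture(n)
    for e in place_of(k,n)[:2]: print(k,n,round(e["conf"],2),atz(c,e["centre"],z).round(1))
print(g2w(-105,0),g2w(-133,0)); print(totool(g2w(0,0,148)).round(1))
E
```

```text
time_s: 5.2
eef_pos: [389.7, -274.9, 209.0]
ee_rot: [-0.0, 0.987, -0.159, 0.0]
force: [-0.0, 0.3, 0.7]
grip_width: 0.55
grip_force: 0.0
time_s: 5.45
eef_pos: [389.6, -274.9, 206.8]
ee_rot: [-0.0, 0.987, -0.159, -0.0]
force: [0.6, -0.5, -0.3]
grip_width: 0.552
grip_force: 0.0
t 5.45 tcp [ 389.6 -274.9  206.8] yaw [ -18.3    0.  -180. ] F [ 0.6 -0.5 -0.3] w 0.552 gf 0.0 j [-0.86  0.21  1.64  0.    1.29  1.03]
catch_knob top 0.57 [ 394.3 -276.5   94. ]
catch_knob scene 0.45 [ 380.9 -273.2   94. ]
guard_knob top 0.6 [ 514.9 -319.9  163. ]
guard_knob scene 0.67 [ 514.3 -334.2  163. ]
[ 415.45293459 -283.40483356    0.        ] [ 388.85371715 -274.65945584    0.        ]
[132.1  -0.5  58.9]
```

```bash

python3 -m jog '[{"tx":44,"ty":0,"tz":0,"ax":0,"ay":0,"az":0,"jaw":-0.1},{"tx":44,"ty":0,"tz":0,"ax":0,"ay":0,"az":0,"jaw":-0.1},{"tx":44,"ty":0,"tz":0,"ax":0,"ay":0,"az":0,"jaw":-0.1},{"tx":0,"ty":0,"tz":29,"ax":0,"ay":0,"az":0,"jaw":-0.1},{"tx":0,"ty":0,"tz":29,"ax":0,"ay":0,"az":0,"jaw":-0.1}]' 20
python3 -m jog '[{"tx":0,"ty":0,"tz":0,"ax":0,"ay":0,"az":0,"jaw":1},{"tx":0,"ty":0,"tz":0,"ax":0,"ay":0,"az":0,"jaw":1},{"tx":0,"ty":0,"tz":0,"ax":0,"ay":0,"az":0,"jaw":1},{"tx":0,"ty":0,"tz":0,"ax":0,"ay":0,"az":0,"jaw":1},{"tx":0,"ty":0,"tz":0,"ax":0,"ay":0,"az":0,"jaw":1}]'
python3 -m jog '[{"tx":1.2,"ty":14.4,"tz":0,"ax":0,"ay":0,"az":-0.17,"jaw":1},{"tx":1.2,"ty":14.4,"tz":0,"ax":0,"ay":0,"az":-0.17,"jaw":1},{"tx":1.2,"ty":14.4,"tz":0,"ax":0,"ay":0,"az":-0.17,"jaw":1},{"tx":0,"ty":0,"tz":0,"ax":0,"ay":0,"az":0,"jaw":1}]'
```

```text
time_s: 6.52
eef_pos: [515.3, -316.7, 147.9]
ee_rot: [-0.0, 0.987, -0.159, -0.0]
force: [-0.9, 0.1, -0.7]
grip_width: 0.55
grip_force: 0.0
time_s: 7.15
eef_pos: [514.8, -317.1, 149.4]
ee_rot: [0.0, 0.987, -0.159, -0.0]
force: [-3.9, -3.4, -7.8]
grip_width: 0.239
grip_force: 20.6
time_s: 7.65
eef_pos: [512.6, -359.7, 149.4]
ee_rot: [-0.0, 0.996, 0.094, 0.0]
force: [0.9, -0.1, -5.1]
grip_width: 0.234
grip_force: 20.7
```

```bash

python3 -m jog '[{"tx":1.2,"ty":14.4,"tz":0,"ax":0,"ay":0,"az":-0.17,"jaw":1},{"tx":1.2,"ty":14.4,"tz":0,"ax":0,"ay":0,"az":-0.17,"jaw":1},{"tx":1.2,"ty":14.4,"tz":0,"ax":0,"ay":0,"az":-0.17,"jaw":1},{"tx":1.2,"ty":14.4,"tz":0,"ax":0,"ay":0,"az":-0.17,"jaw":1}]'
python3 -m jog '[{"tx":1.2,"ty":14.4,"tz":0,"ax":0,"ay":0,"az":-0.17,"jaw":1},{"tx":1.2,"ty":14.4,"tz":0,"ax":0,"ay":0,"az":-0.17,"jaw":1},{"tx":1.2,"ty":14.4,"tz":0,"ax":0,"ay":0,"az":-0.17,"jaw":1},{"tx":0,"ty":0,"tz":0,"ax":0,"ay":0,"az":0,"jaw":1},{"tx":0,"ty":0,"tz":0,"ax":0,"ay":0,"az":0,"jaw":1}]'
python3 - <<'E'
from h import *
st(); h=g2w(85,0)
p=sense()["eef_pos"]; v=p[:2]-h[:2]; a=np.degrees(np.arctan2(v[1],v[0]))-(-18.2+180); print("dist",np.hypot(*v),"guard rad",np.radians((a+180)%360-180))
E
```

```text
time_s: 8.15
eef_pos: [541.5, -406.7, 149.4]
ee_rot: [-0.001, 0.906, 0.423, 0.001]
force: [1.9, 8.0, -2.6]
grip_width: 0.239
grip_force: 20.9
time_s: 8.78
eef_pos: [580.8, -424.0, 149.5]
ee_rot: [-0.001, 0.772, 0.636, 0.001]
force: [0.6, 8.0, -3.4]
grip_width: 0.233
grip_force: 20.9
t 8.78 tcp [ 580.8 -424.   149.5] yaw [  79.    -0.2 -180. ] F [ 0.6  8.  -3.4] w 0.233 gf 20.9 j [-0.79  0.81  0.86  0.    1.48 -0.6 ]
dist 82.62481447122276 guard rad 1.7046467910398428
```

```bash

python3 -m jog '[{"tx":0,"ty":0,"tz":0,"ax":0,"ay":0,"az":0,"jaw":-0.1},{"tx":0,"ty":0,"tz":0,"ax":0,"ay":0,"az":0,"jaw":-0.1},{"tx":0,"ty":0,"tz":-40,"ax":0,"ay":0,"az":0,"jaw":-0.1},{"tx":0,"ty":0,"tz":-40,"ax":0,"ay":0,"az":0.17,"jaw":-1},{"tx":0,"ty":0,"tz":0,"ax":0,"ay":0,"az":0.17,"jaw":-1}]'
python3 -m jog '[{"tx":0,"ty":0,"tz":0,"ax":0,"ay":0,"az":0.17,"jaw":-1},{"tx":0,"ty":0,"tz":0,"ax":0,"ay":0,"az":0.17,"jaw":-1},{"tx":0,"ty":0,"tz":0,"ax":0,"ay":0,"az":0.17,"jaw":-1},{"tx":0,"ty":0,"tz":0,"ax":0,"ay":0,"az":0.17,"jaw":-1},{"tx":0,"ty":0,"tz":0,"ax":0,"ay":0,"az":0.17,"jaw":-1}]'
python3 -m jog '[{"tx":0,"ty":0,"tz":0,"ax":0,"ay":0,"az":0.17,"jaw":-1},{"tx":0,"ty":0,"tz":0,"ax":0,"ay":0,"az":0.17,"jaw":-1},{"tx":0,"ty":0,"tz":0,"ax":0,"ay":0,"az":0.17,"jaw":-1},{"tx":0,"ty":0,"tz":0,"ax":0,"ay":0,"az":0,"jaw":-1}]'
python3 - <<'E'
from h import *
st()
for n in("top","scene"):
  c=capture(n); save(c,n+"1"); P=cloud(c)
  for nm,lo,hi in(("spindle",100,116),("worn",62,72)):
    q=P[(P[...,2]>lo)&(P[...,2]<hi)&(np.hypot(P[...,0]-SP[0],P[...,1]-SP[1])<35)]
    if len(q): print(n,nm,len(q),q.mean(0).round(1),((q.min(0)+q.max(0))/2).round(1))
  for k,z in(("spindle_foot",51),("worn_ring",51),("guard_knob",163)):
    for e in place_of(k,n)[:2]: print(k,n,round(e["conf"],2),atz(c,e["centre"],z).round(1))
  i=cv2.resize(c["color"][130:260,250:420],None,fx=4,fy=4) if n=="top" else cv2.resize(c["color"][100:210,230:380],None,fx=4,fy=4)
  cv2.imwrite(f"pics/crop_{n}.png",i[:,:,::-1])
print(totool(g2w(0,0,150)).round(1))
E
```

```text
time_s: 9.4
eef_pos: [580.4, -428.0, 234.1]
ee_rot: [0.004, 0.869, 0.494, 0.001]
force: [-0.3, 0.8, 0.0]
grip_width: 0.947
grip_force: 0.0
time_s: 10.02
eef_pos: [579.6, -427.3, 229.9]
ee_rot: [0.001, 0.996, 0.092, 0.0]
force: [0.1, -0.0, 0.6]
grip_width: 0.995
grip_force: 0.0
time_s: 10.52
eef_pos: [579.6, -427.3, 229.8]
ee_rot: [0.0, 0.987, -0.159, 0.0]
force: [-0.3, -0.3, -0.5]
grip_width: 1.0
grip_force: 0.0
t 10.53 tcp [ 579.6 -427.3  229.8] yaw [-1.83e+01 -1.00e-01  1.80e+02] F [-0.3 -0.3 -0.5] w 1.0 gf 0.0 j [-0.8   0.79  0.7  -0.    1.66  1.09]
top spindle 33 [ 514.2 -314.5  106.7] [ 514.4 -315.2  107.6]
top worn 147 [ 514.5 -314.2   67.3] [ 515.7 -317.1   67.1]
spindle_foot top 0.74 [ 522.6 -310.1   51. ]
guard_knob top 0.97 [ 580.2 -425.6  163. ]
scene spindle 16 [ 512.1 -310.4  105. ] [ 511.1 -310.   105.4]
scene worn 54 [ 510.7 -304.6   66.2] [ 512.2 -308.    66.5]
spindle_foot scene 0.59 [ 524.8 -344.9   51. ]
worn_ring scene 0.38 [ 506.1 -306.9   51. ]
guard_knob scene 0.61 [421.4 -22.3 163. ]
guard_knob scene 0.59 [ 587.3 -443.3  163. ]
[-95.9 -85.1  79.2]
```

View pics/crop_top.png

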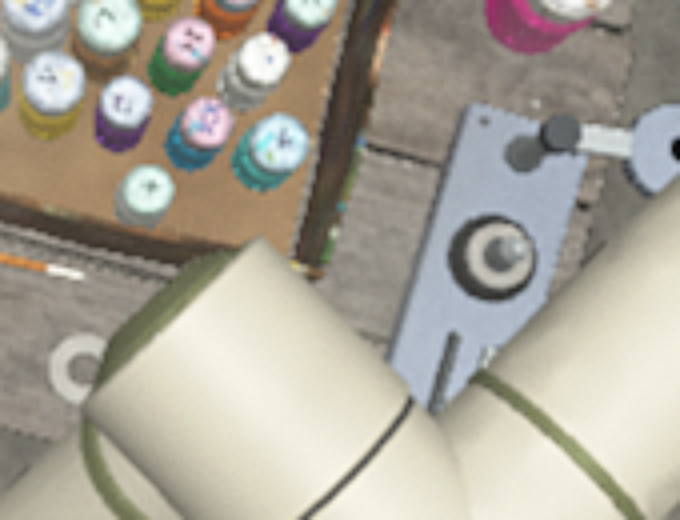

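```bash

python3 -m jog '[{"tx":-32,"ty":-28.4,"tz":0,"ax":0,"ay":0,"az":0,"jaw":-1},{"tx":-32,"ty":-28.4,"tz":0,"ax":0,"ay":0,"az":0,"jaw":-1},{"tx":-32,"ty":-28.4,"tz":0,"ax":0,"ay":0,"az":0,"jaw":-1},{"tx":0,"ty":0,"tz":0,"ax":0,"ay":0,"az":0,"jaw":-1}]'
python3 -m jog '[{"tx":0,"ty":0,"tz":45,"ax":0,"ay":0,"az":0,"jaw":-1},{"tx":0,"ty":0,"tz":45,"ax":0,"ay":0,"az":0,"jaw":-1},{"tx":0,"ty":0,"tz":45,"ax":0,"ay":0,"az":0,"jaw":-1},{"tx":0,"ty":0,"tz":30,"ax":0,"ay":0,"az":0,"jaw":-1},{"tx":0,"ty":0,"tz":17,"ax":0,"ay":0,"az":0,"jaw":-1}]' 40
python3 -m jog '[{"tx":0,"ty":0,"tz":0,"ax":0,"ay":0,"az":0,"jaw":1},{"tx":0,"ty":0,"tz":0,"ax":0,"ay":0,"az":0,"jaw":1},{"tx":0,"ty":0,"tz":0,"ax":0,"ay":0,"az":0,"jaw":1},{"tx":0,"ty":0,"tz":0,"ax":0,"ay":0,"az":0,"jaw":1}]' 40
```

```text
time_s: 11.42
eef_pos: [514.4, -313.9, 230.0]
ee_rot: [-0.0, 0.987, -0.158, -0.0]
force: [0.5, -1.0, 0.4]
grip_width: 1.001
grip_force: 0.0
time_s: 12.05
eef_pos: [515.1, -316.5, 45.6]
ee_rot: [-0.0, 0.987, -0.159, -0.001]
force: [-0.4, 0.4, -0.3]
grip_width: 1.0
grip_force: 0.0
time_s: 12.55
eef_pos: [515.2, -317.4, 48.4]
ee_rot: [0.001, 0.987, -0.159, 0.001]
force: [-2.0, -6.6, 3.8]
grip_width: 0.225
grip_force: 39.6
```

```bash
python3 - <<'E'
from h import *
st()
c=capture("scene"); i=cv2.resize(c["color"][90:210,230:380],None,fx=5,fy=5,interpolation=cv2.INTER_CUBIC); cv2.imwrite("pics/c2.png",i[:,:,::-1])
E
```

```text
t 12.55 tcp [ 515.2 -317.4   48.4] yaw [-1.830e+01 -1.000e-01  1.798e+02] F [-2.  -6.6  3.8] w 0.225 gf 39.6 j [-0.74  0.65  1.43 -0.    1.06  1.15]
```

View pics/c2.png

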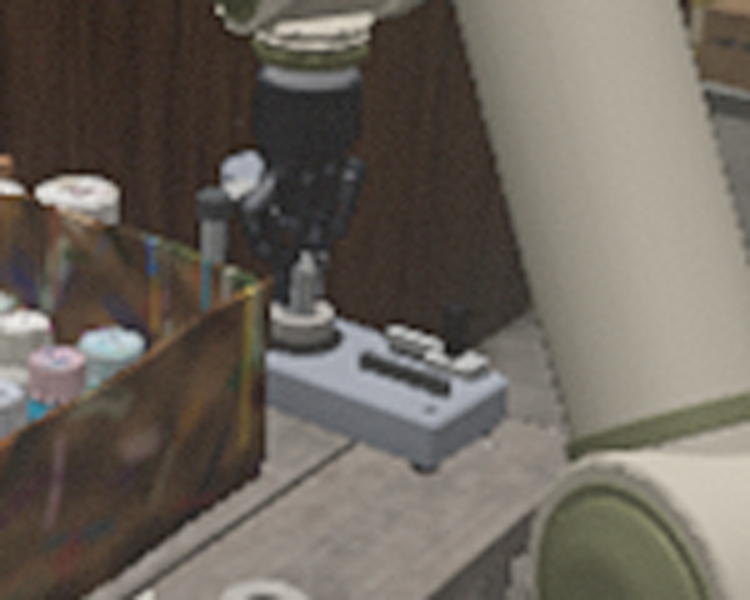

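```bash
python3 - <<'E'
from h import *
for n in("scene","top"):
  c=capture(n); P=cloud(c)
  m=(np.hypot(P[...,0]-SP[0],P[...,1]-SP[1])<70)&(P[...,2]>49)
  q=P[m]; g=q[:,:2]-SP; gx=g@[np.cos(Y),np.sin(Y)]; gy=g@[-np.sin(Y),np.cos(Y)]
  for lo in range(50,200,10):
    k=(q[:,2]>=lo)&(q[:,2]<lo+10)
    if k.any(): print(n,lo,k.sum(),"gx",gx[k].min().round(),gx[k].max().round(),"gy",gy[k].min().round(),gy[k].max().round(),"col",c["color"][m][k].mean(0).round())
E
```

```text
scene 50 31 gx -67.0 3.0 gy -12.0 28.0 col [97. 95. 92.]
scene 60 49 gx -29.0 12.0 gy -19.0 29.0 col [137. 133. 128.]
scene 70 21 gx -16.0 10.0 gy -9.0 22.0 col [106. 106. 105.]
scene 80 24 gx -12.0 6.0 gy -12.0 26.0 col [78. 78. 78.]
scene 90 26 gx -13.0 7.0 gy -19.0 28.0 col [76. 75. 74.]
scene 100 30 gx -13.0 8.0 gy -19.0 27.0 col [91. 90. 91.]
scene 110 30 gx -14.0 12.0 gy -36.0 41.0 col [54. 53. 52.]
scene 120 46 gx -15.0 70.0 gy -45.0 48.0 col [49. 48. 49.]
scene 130 50 gx -18.0 67.0 gy -47.0 53.0 col [49. 48. 49.]
scene 140 60 gx -18.0 14.0 gy -53.0 59.0 col [48. 47. 48.]
scene 150 56 gx -18.0 8.0 gy -58.0 66.0 col [51. 49. 50.]
scene 160 75 gx -20.0 13.0 gy -55.0 68.0 col [57. 57. 58.]
scene 170 60 gx -20.0 7.0 gy -45.0 57.0 col [60. 60. 61.]
scene 180 40 gx -12.0 9.0 gy -24.0 45.0 col [58. 58. 59.]
scene 190 25 gx -35.0 11.0 gy 6.0 42.0 col [47. 46. 47.]
top 50 10 gx -45.0 58.0 gy 18.0 45.0 col [163. 171. 181.]
top 140 3 gx -9.0 -8.0 gy 48.0 55.0 col [68. 67. 64.]
top 150 4 gx -9.0 16.0 gy 44.0 54.0 col [100. 102. 103.]
top 160 42 gx -9.0 16.0 gy 45.0 64.0 col [111. 112. 113.]
top 170 15 gx -7.0 14.0 gy 47.0 61.0 col [128. 131. 134.]
```

```bash
cat > fz.py <<'E'
from h import *
import sys
st(); p=sense()["eef_pos"]
r=R.from_quat(np.roll(sense()["ee_rot"],-1)).as_matrix()
for n in("scene",):
  c=capture(n); P=cloud(c); q=(P-p)@r
  dark=c["color"].max(-1)<95
  m=(abs(q[...,0])<25)&(abs(q[...,1])<75)&(q[...,2]<25)&(q[...,2]>-90)&dark&(P[...,2]>20)
  k=q[m]
  for lo in range(-60,20,5):
    j=(k[:,2]>=lo)&(k[:,2]<lo+5)
    print(lo,j.sum(), np.sort(k[j][:,1]).round()[[0,len(k[j])//2,-1]] if j.any() else "")
  i=cv2.resize(c["color"][90:210,230:380],None,fx=5,fy=5,interpolation=cv2.INTER_CUBIC); cv2.imwrite(f"pics/{sys.argv[1]}.png",i[:,:,::-1])
E
python3 fz.py f1
python3 -m jog '[{"tx":0,"ty":0,"tz":0,"ax":0,"ay":0,"az":0,"jaw":-1},{"tx":0,"ty":0,"tz":0,"ax":0,"ay":0,"az":0,"jaw":-1},{"tx":0,"ty":0,"tz":0,"ax":0,"ay":0,"az":0,"jaw":-1},{"tx":0,"ty":0,"tz":0,"ax":0,"ay":0,"az":0,"jaw":-1},{"tx":0,"ty":0,"tz":0,"ax":0,"ay":0,"az":0,"jaw":-1}]'
python3 fz.py f2
```

```text
t 12.7 tcp [ 515.2 -317.4   48.4] yaw [-1.830e+01 -1.000e-01  1.799e+02] F [-2.3 -4.9  2.6] w 0.216 gf 39.5 j [-0.74  0.65  1.43 -0.    1.06  1.15]
-60 8 [-27. -18.  13.]
-55 11 [-29. -24.  19.]
-50 8 [-27. -25.  19.]
-45 7 [-27. -22.   9.]
-40 8 [-25. -22.   9.]
-35 6 [-26.  -8.  10.]
-30 3 [-20. -12.   7.]
-25 2 [-9. -5. -5.]
-20 1 [-25. -25. -25.]
-15 3 [-31. -14.  -9.]
-10 7 [-29. -26.  -6.]
-5 4 [-27. -23. -15.]
0 21 [-31. -17.  30.]
5 2 [-55.  -1.  -1.]
10 1 [-56. -56. -56.]
15 1 [-49. -49. -49.]
time_s: 13.38
eef_pos: [515.2, -316.0, 47.2]
ee_rot: [-0.0, 0.987, -0.159, -0.0]
force: [-0.6, -0.4, 0.2]
grip_width: 1.0
grip_force: 0.0
t 13.38 tcp [ 515.2 -316.    47.2] yaw [ -18.3    0.  -180. ] F [-0.6 -0.4  0.2] w 1.0 gf 0.0 j [-0.74  0.65  1.43  0.    1.06  1.15]
-60 7 [-46.  39.  44.]
-55 11 [-10.  40.  49.]
-50 9 [-13.  39.  46.]
-45 11 [-10.  39.  43.]
-40 7 [-11.  39.  43.]
-35 1 [1. 1. 1.]
-30 0 
-25 1 [-6. -6. -6.]
-20 3 [-29. -27.  -6.]
-15 1 [-0. -0. -0.]
-10 8 [-29. -22. -17.]
-5 7 [-25. -17.  23.]
0 16 [-27. -16.  25.]
5 1 [-52. -52. -52.]
10 1 [-50. -50. -50.]
15 2 [-53. -50. -50.]
```

View pics/f2.png

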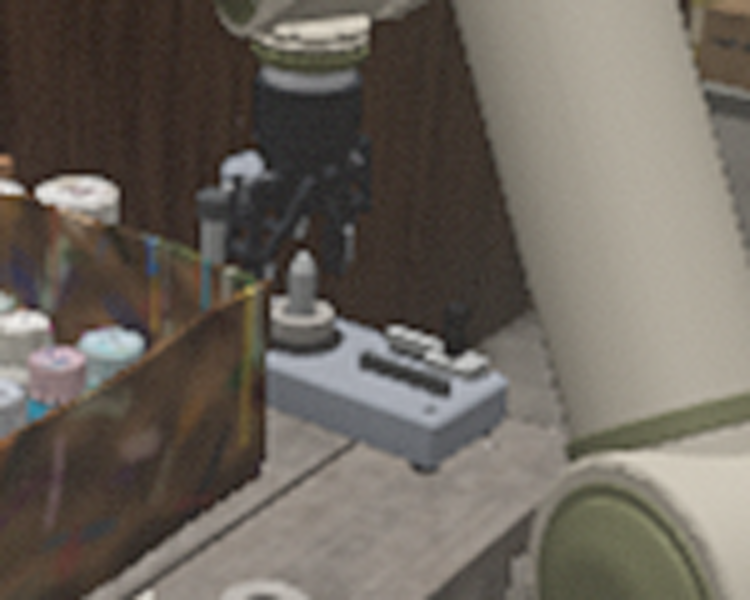

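Open fingertips show at crop (255–340, 265), well above the ring: they sit about 36 mm behind the reported TCP, so the grasp has to go lower. I descend in small steps and watch the force.

```bash

python3 -m jog '[{"tx":0,"ty":0,"tz":6,"ax":0,"ay":0,"az":0,"jaw":-1},{"tx":0,"ty":0,"tz":6,"ax":0,"ay":0,"az":0,"jaw":-1},{"tx":0,"ty":0,"tz":0,"ax":0,"ay":0,"az":0,"jaw":-1}]'
python3 -m jog '[{"tx":0,"ty":0,"tz":4,"ax":0,"ay":0,"az":0,"jaw":-1},{"tx":0,"ty":0,"tz":4,"ax":0,"ay":0,"az":0,"jaw":-1},{"tx":0,"ty":0,"tz":0,"ax":0,"ay":0,"az":0,"jaw":-1}]'
python3 fz.py f3
```

```text
time_s: 13.8
eef_pos: [514.8, -315.8, 34.4]
ee_rot: [-0.0, 0.987, -0.159, -0.001]
force: [-1.2, -0.1, -0.0]
grip_width: 0.998
grip_force: 0.0
time_s: 14.18
eef_pos: [515.0, -316.0, 26.8]
ee_rot: [-0.0, 0.987, -0.159, -0.0]
force: [-0.9, 0.4, 0.3]
grip_width: 1.0
grip_force: 0.0
t 14.18 tcp [ 515.  -316.    26.8] yaw [ -18.3    0.  -180. ] F [-0.9  0.4  0.3] w 1.0 gf 0.0 j [-0.74  0.67  1.44  0.    1.02  1.15]
-60 8 [-12.  40.  52.]
-55 8 [ 3. 42. 49.]
-50 6 [37. 40. 40.]
-45 10 [-1. 40. 43.]
-40 4 [-27.  40.  45.]
-35 4 [-27.  43.  45.]
-30 8 [-28. -20.  -5.]
-25 7 [-24. -22.  25.]
-20 17 [-27. -10.  23.]
-15 1 [-53. -53. -53.]
-10 1 [-54. -54. -54.]
-5 1 [-50. -50. -50.]
0 2 [-54. -49. -49.]
5 0 
10 0 
15 0
```

View pics/f3.png

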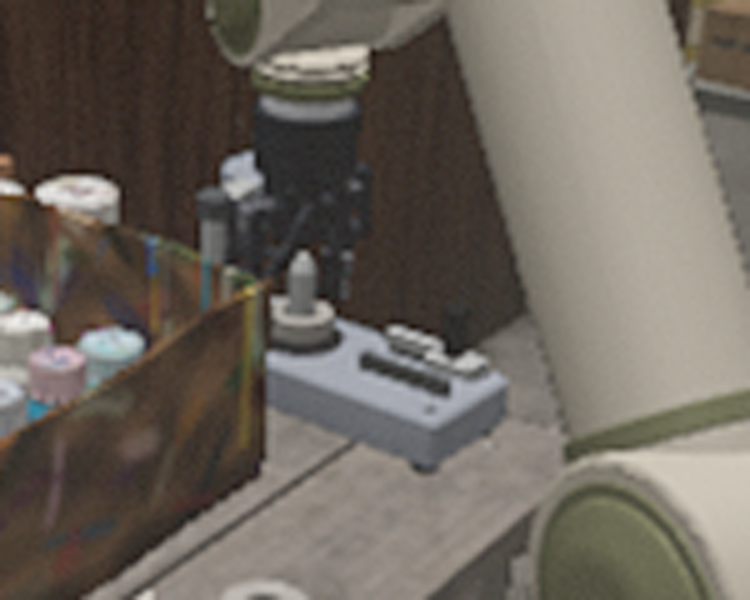

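```bash

python3 -m jog '[{"tx":0,"ty":0,"tz":3,"ax":0,"ay":0,"az":0,"jaw":-1},{"tx":0,"ty":0,"tz":0,"ax":0,"ay":0,"az":0,"jaw":1},{"tx":0,"ty":0,"tz":0,"ax":0,"ay":0,"az":0,"jaw":1},{"tx":0,"ty":0,"tz":0,"ax":0,"ay":0,"az":0,"jaw":1},{"tx":0,"ty":0,"tz":0,"ax":0,"ay":0,"az":0,"jaw":1}]' 40
```

```text
time_s: 14.85
eef_pos: [515.3, -316.2, 24.7]
ee_rot: [0.0, 0.987, -0.159, 0.0]
force: [-0.7, 1.1, 5.8]
grip_width: 0.573
grip_force: 41.7
```

```bash

python3 -m jog '[{"tx":0,"ty":0,"tz":-20,"ax":0,"ay":0,"az":0,"jaw":1},{"tx":0,"ty":0,"tz":-30,"ax":0,"ay":0,"az":0,"jaw":1},{"tx":0,"ty":0,"tz":-40,"ax":0,"ay":0,"az":0,"jaw":1},{"tx":0,"ty":0,"tz":-45,"ax":0,"ay":0,"az":0,"jaw":1},{"tx":0,"ty":0,"tz":-45,"ax":0,"ay":0,"az":0,"jaw":1}]'
python3 - <<'E'
from h import *
st()
for t in((440,0,205),(500,300,205),(551.5,435.3,205)): print(totool(t).round(1))
c=capture("scene");i=cv2.resize(c["color"][70:190,230:380],None,fx=4,fy=4); cv2.imwrite("pics/g1.png",i[:,:,::-1])
E
```

```text
time_s: 15.48
eef_pos: [514.9, -315.9, 205.3]
ee_rot: [-0.0, 0.987, -0.159, -0.0]
force: [0.3, -0.8, -0.1]
grip_width: 0.575
grip_force: 41.6
t 15.47 tcp [ 514.9 -315.9  205.3] yaw [ -18.3    0.  -180. ] F [ 0.3 -0.8 -0.1] w 0.575 gf 41.6 j [-0.74  0.49  1.25  0.    1.4   1.15]
[-170.3 -276.4    0.4]
[-2.075e+02 -5.801e+02  5.000e-01]
[-2.011e+02 -7.247e+02  6.000e-01]
```

View pics/g1.png

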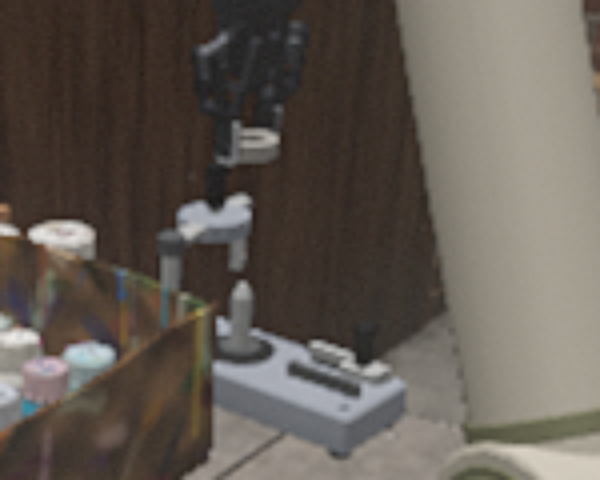

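```bash

python3 -m jog '[{"tx":-28.4,"ty":-46,"tz":0,"ax":0,"ay":0,"az":0,"jaw":1},{"tx":-28.4,"ty":-46,"tz":0,"ax":0,"ay":0,"az":0,"jaw":1},{"tx":-28.4,"ty":-46,"tz":0,"ax":0,"ay":0,"az":0,"jaw":1},{"tx":-28.4,"ty":-46,"tz":0,"ax":0,"ay":0,"az":0,"jaw":1},{"tx":-28.4,"ty":-46,"tz":0,"ax":0,"ay":0,"az":0,"jaw":1}]'
python3 -m jog '[{"tx":-28.4,"ty":-46,"tz":0,"ax":0,"ay":0,"az":0,"jaw":1},{"tx":-3.4,"ty":-49.8,"tz":0,"ax":0,"ay":0,"az":0,"jaw":1},{"tx":-3.4,"ty":-49.8,"tz":0,"ax":0,"ay":0,"az":0,"jaw":1},{"tx":-3.4,"ty":-49.8,"tz":0,"ax":0,"ay":0,"az":0,"jaw":1},{"tx":-3.4,"ty":-49.8,"tz":0,"ax":0,"ay":0,"az":0,"jaw":1}]'
python3 -m jog '[{"tx":-3.4,"ty":-49.8,"tz":0,"ax":0,"ay":0,"az":0,"jaw":1},{"tx":-3.4,"ty":-49.8,"tz":0,"ax":0,"ay":0,"az":0,"jaw":1},{"tx":-3.4,"ty":-49.8,"tz":0,"ax":0,"ay":0,"az":0,"jaw":1},{"tx":-3.4,"ty":-49.8,"tz":0,"ax":0,"ay":0,"az":0,"jaw":1},{"tx":-3.4,"ty":-49.8,"tz":0,"ax":0,"ay":0,"az":0,"jaw":1}]'
python3 -m jog '[{"tx":0,"ty":0,"tz":0,"ax":0,"ay":0,"az":0,"jaw":1},{"tx":0,"ty":0,"tz":0,"ax":0,"ay":0,"az":0,"jaw":1}]'
python3 - <<'E'
from h import *
st(); print(totool((551.5,435.3,16)).round(1))
for n in("top","scene"):
  c=capture(n)
  for e in place_of("bowl",n)[:2]: print(n,round(e["conf"],2),atz(c,e["centre"],0).round(1))
E
```

```text
time_s: 16.15
eef_pos: [451.8, -51.5, 203.9]
ee_rot: [-0.0, 0.987, -0.159, -0.0]
force: [0.6, -0.3, -0.9]
grip_width: 0.572
grip_force: 41.6
time_s: 16.77
eef_pos: [489.7, 194.6, 203.9]
ee_rot: [0.0, 0.987, -0.159, 0.0]
force: [0.6, -0.2, -1.1]
grip_width: 0.571
grip_force: 41.6
time_s: 17.4
eef_pos: [551.7, 436.2, 203.6]
ee_rot: [0.0, 0.987, -0.159, -0.0]
force: [-0.0, -1.0, 0.1]
grip_width: 0.575
grip_force: 41.6
time_s: 17.65
eef_pos: [551.5, 434.2, 203.5]
ee_rot: [0.0, 0.987, -0.159, -0.0]
force: [0.7, -0.8, -1.0]
grip_width: 0.571
grip_force: 41.7
t 17.65 tcp [551.5 434.2 203.5] yaw [-18.3   0.  179.9] F [ 0.7 -0.8 -1. ] w 0.571 gf 41.7 j [ 0.5   0.74  0.85 -0.    1.56  2.39]
[ -0.2  -1.2 187.5]
top 0.93 [548.1 439.5   0. ]
scene 0.82 [546.2 435.9   0. ]
scene 0.24 [509.9 278.6   0. ]
```

```bash

python3 -m jog '[{"tx":-2,"ty":-1,"tz":50,"ax":0,"ay":0,"az":0,"jaw":1},{"tx":0,"ty":-1,"tz":50,"ax":0,"ay":0,"az":0,"jaw":1},{"tx":0,"ty":0,"tz":45,"ax":0,"ay":0,"az":0,"jaw":1},{"tx":0,"ty":0,"tz":40,"ax":0,"ay":0,"az":0,"jaw":1},{"tx":0,"ty":0,"tz":0,"ax":0,"ay":0,"az":0,"jaw":1}]'
python3 -m jog '[{"tx":0,"ty":0,"tz":0,"ax":0,"ay":0,"az":0,"jaw":-0.4},{"tx":0,"ty":0,"tz":0,"ax":0,"ay":0,"az":0,"jaw":-0.4},{"tx":0,"ty":0,"tz":0,"ax":0,"ay":0,"az":0,"jaw":-0.4},{"tx":0,"ty":0,"tz":-45,"ax":0,"ay":0,"az":0,"jaw":-0.4},{"tx":0,"ty":0,"tz":-45,"ax":0,"ay":0,"az":0,"jaw":-0.4}]'
python3 -m jog '[{"tx":0,"ty":0,"tz":-50,"ax":0,"ay":0,"az":0,"jaw":-0.4},{"tx":0,"ty":50,"tz":0,"ax":0,"ay":0,"az":-0.15,"jaw":-0.4},{"tx":0,"ty":50,"tz":0,"ax":0,"ay":0,"az":-0.15,"jaw":-0.4},{"tx":0,"ty":50,"tz":0,"ax":0,"ay":0,"az":0,"jaw":-0.4},{"tx":0,"ty":0,"tz":0,"ax":0,"ay":0,"az":0,"jaw":-0.4}]'
cat > look.py <<'E'
from h import *
st()
c=capture("top"); P=cloud(c); col=c["color"].astype(int)
m=(P[...,2]>11)&(P[...,2]<21)&(P[...,0]>300)&(P[...,0]<560)&(P[...,1]>-200)&(P[...,1]<350)
n,l,s,ce=cv2.connectedComponentsWithStats(m.astype(np.uint8))
for i in range(1,n):
    if s[i,4]>60:
        w=P[l==i]; cc,sz,an=cv2.minAreaRect(w[:,:2].astype(np.float32)); print(s[i,4],w.mean(0).round(1),"rect",np.round(cc,1),np.round(sz))
q=P[np.hypot(P[...,0]-551,P[...,1]-436)<40]; print("bowl heights",np.percentile(q[:,2],[5,25,50,75,95]).round())
for k in("ring_1","worn_ring"):
  for e in place_of(k,"top")[:4]: print(k,round(e["conf"],2),atz(c,e["centre"],0).round(1))
save(c,"look")
E
python3 look.py
```

```text
time_s: 18.48
eef_pos: [548.9, 435.7, 16.6]
ee_rot: [0.002, 0.987, -0.159, -0.002]
force: [-0.1, 0.3, 0.4]
grip_width: 0.568
grip_force: 41.7
time_s: 19.1
eef_pos: [550.2, 437.1, 110.9]
ee_rot: [-0.0, 0.987, -0.159, 0.0]
force: [0.3, 0.8, -0.4]
grip_width: 0.696
grip_force: 0.0
time_s: 19.73
eef_pos: [525.6, 288.0, 160.4]
ee_rot: [-0.0, 1.0, -0.011, 0.001]
force: [-0.8, 0.4, 0.8]
grip_width: 0.701
grip_force: 0.0
t 19.73 tcp [525.6 288.  160.4] yaw [-1.3e+00 -1.0e-01 -1.8e+02] F [-0.8  0.4  0.8] w 0.701 gf 0.0 j [ 0.31  0.51  1.33 -0.    1.29  1.9 ]
185 [472.6 166.8  16.4] rect [472.1 166.9] [53. 53.]
181 [446.4  88.6  16.5] rect [446.5  87.2] [53. 53.]
190 [428.6  -7.6  16.6] rect [429.2  -6. ] [53. 53.]
bowl heights [-3. 21. 31. 34. 37.]
ring_1 0.68 [441.1 101.2   0. ]
ring_1 0.49 [419.1  -1.8   0. ]
```

```bash
python3 - <<'E'
from h import *
c=capture("top"); c2=capture("scene")
a=cv2.resize(c["color"][140:220,90:180],(450,400),interpolation=cv2.INTER_CUBIC); b=cv2.resize(c2["color"][270:330,120:190],(350,300),interpolation=cv2.INTER_CUBIC)
o=np.zeros((400,800,3),np.uint8); o[:,:450]=a; o[:300,450:]=b; cv2.imwrite("pics/bowl.png",o[:,:,::-1])
E
```

```text
(no output)
```

View pics/bowl.png

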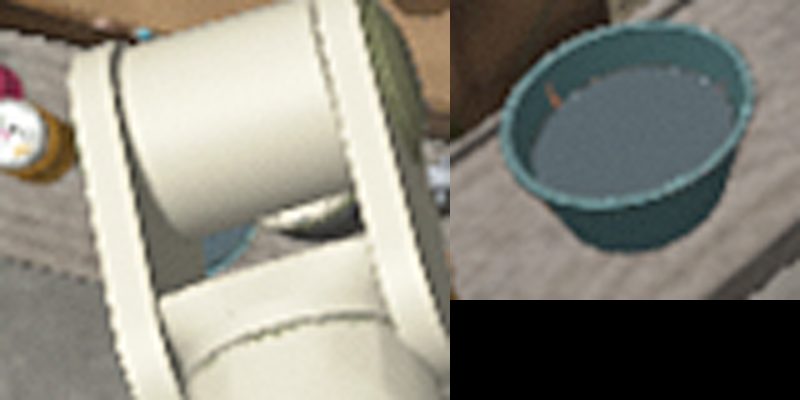

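The bowl's interior looks grey and flat at right panel (640,130), so I compare it with the start picture and check depth.

```bash
python3 - <<'E'
from h import *
c=capture("scene"); P=cloud(c); a0=cv2.imread("pics/scene0.png")[270:330,120:190]; a1=c["color"][270:330,120:190][:,:,::-1]
cv2.imwrite("pics/bowl2.png",np.hstack([cv2.resize(a,(390,334),interpolation=cv2.INTER_CUBIC) for a in(a0,a1)]))
q=P[270:330,120:190]; r=np.hypot(q[...,0]-549,q[...,1]-437)
for lo in range(0,50,10): k=q[(r>=lo)&(r<lo+10)]; print(lo,len(k),np.percentile(k[:,2],[10,50,90]).round() if len(k) else "")
for e in place_of("worn_ring","scene"): print(e)
E
```

```text
0 49 [30. 32. 33.]
10 158 [31. 32. 33.]
20 270 [31. 32. 33.]
30 455 [-1. 31. 33.]
40 1035 [-1. 34. 49.]
{'centre': [211.1, 265.0], 'conf': 0.41}
```

View pics/bowl2.png

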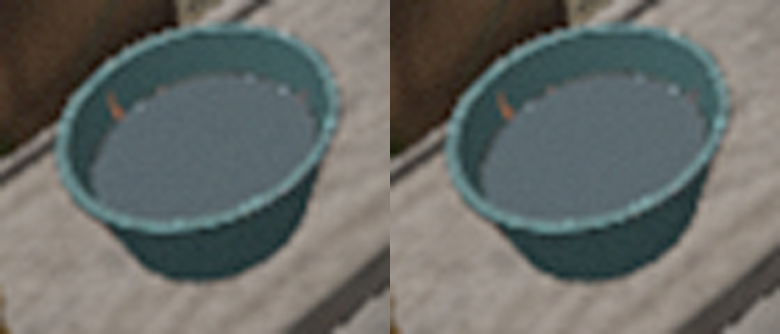

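Both halves look identical: the bowl holds murky water with its surface at z≈32, so the ring has sunk below it, as expected after the release over the centre. On to the fresh rings.

```bash

python3 -m jog '[{"tx":0,"ty":0,"tz":0,"ax":0,"ay":0,"az":0.148,"jaw":-0.4},{"tx":0,"ty":0,"tz":0,"ax":0,"ay":0,"az":0.148,"jaw":-0.4},{"tx":0,"ty":50,"tz":0,"ax":0,"ay":0,"az":0,"jaw":-0.7},{"tx":0,"ty":50,"tz":0,"ax":0,"ay":0,"az":0,"jaw":-0.7},{"tx":0,"ty":50,"tz":0,"ax":0,"ay":0,"az":0,"jaw":-0.7}]'
python3 -m jog '[{"tx":0,"ty":50,"tz":0,"ax":0,"ay":0,"az":0,"jaw":-0.7},{"tx":0,"ty":50,"tz":0,"ax":0,"ay":0,"az":0,"jaw":-0.7},{"tx":0,"ty":50,"tz":0,"ax":0,"ay":0,"az":0,"jaw":-0.7},{"tx":0,"ty":0,"tz":0,"ax":0,"ay":0,"az":0,"jaw":-0.7},{"tx":0,"ty":0,"tz":0,"ax":0,"ay":0,"az":0,"jaw":-0.7}]'
python3 - <<'E'
from h import *
st(); print(totool((428.9,-6.8,-24)).round(1))
E
```

```text
time_s: 20.7
eef_pos: [478.2, 147.0, 159.1]
ee_rot: [0.0, 0.988, -0.156, 0.0]
force: [0.7, -0.9, 0.3]
grip_width: 0.852
grip_force: 0.0
time_s: 21.32
eef_pos: [432.6, 5.7, 159.3]
ee_rot: [-0.0, 0.988, -0.157, 0.0]
force: [0.2, 0.5, -0.0]
grip_width: 0.849
grip_force: 0.0
t 21.32 tcp [432.6   5.7 159.3] yaw [ -18.   -0. -180.] F [ 0.2  0.5 -0. ] w 0.849 gf 0.0 j [-0.26  0.16  1.83  0.    1.15  1.63]
[  0.3  13.1 183.3]
```

```bash

python3 -m jog '[{"tx":0,"ty":13,"tz":45,"ax":0,"ay":0,"az":0,"jaw":-0.7},{"tx":0,"ty":0,"tz":45,"ax":0,"ay":0,"az":0,"jaw":-0.7},{"tx":0,"ty":0,"tz":45,"ax":0,"ay":0,"az":0,"jaw":-0.7},{"tx":0,"ty":0,"tz":30,"ax":0,"ay":0,"az":0,"jaw":-0.7},{"tx":0,"ty":0,"tz":0,"ax":0,"ay":0,"az":0,"jaw":-0.7}]' 40
python3 - <<'E'
from h import *
st(); print(totool((428.9,-6.8,-24)).round(1))
E
```

```text
time_s: 21.95
eef_pos: [427.4, -5.8, -7.2]
ee_rot: [-0.0, 0.988, -0.156, -0.002]
force: [-0.1, 0.2, 0.6]
grip_width: 0.85
grip_force: 0.0
t 21.95 tcp [427.4  -5.8  -7.2] yaw [ -18.     0.2 -180. ] F [-0.1  0.2  0.6] w 0.85 gf 0.0 j [-0.29  0.44  2.    0.    0.71  1.59]
[ 1.9  0.5 16.8]
```

```bash

python3 -m jog '[{"tx":0.5,"ty":0,"tz":9,"ax":0,"ay":0,"az":0,"jaw":-0.7},{"tx":0,"ty":0,"tz":7,"ax":0,"ay":0,"az":0,"jaw":-0.7},{"tx":0,"ty":0,"tz":0,"ax":0,"ay":0,"az":0,"jaw":-0.7}]' 40
python3 -m jog '[{"tx":0,"ty":0,"tz":0,"ax":0,"ay":0,"az":0,"jaw":1},{"tx":0,"ty":0,"tz":0,"ax":0,"ay":0,"az":0,"jaw":1},{"tx":0,"ty":0,"tz":0,"ax":0,"ay":0,"az":0,"jaw":1}]' 40
```

```text
time_s: 22.32
eef_pos: [428.7, -7.3, -21.7]
ee_rot: [-0.0, 0.988, -0.157, 0.0]
force: [0.1, -0.4, -0.4]
grip_width: 0.852
grip_force: 0.0
time_s: 22.7
eef_pos: [429.0, -7.4, -21.0]
ee_rot: [0.0, 0.988, -0.157, 0.0]
force: [-2.5, -0.2, 9.4]
grip_width: 0.635
grip_force: 40.4
```

```bash

python3 -m jog '[{"tx":0,"ty":0,"tz":-30,"ax":0,"ay":0,"az":0,"jaw":1},{"tx":0,"ty":0,"tz":-50,"ax":0,"ay":0,"az":0,"jaw":1},{"tx":0,"ty":0,"tz":-50,"ax":0,"ay":0,"az":0,"jaw":1},{"tx":0,"ty":0,"tz":-50,"ax":0,"ay":0,"az":0,"jaw":1},{"tx":0,"ty":0,"tz":0,"ax":0,"ay":0,"az":0,"jaw":1}]' 40
cat > hold.py <<'E'
from h import *
st(); s=sense(); p=s["eef_pos"]; r=R.from_quat(np.roll(s["ee_rot"],-1)).as_matrix()
for n in("top","scene"):
    c=capture(n); P=cloud(c); q=(P-p)@r
    m=(np.hypot(q[...,0],q[...,1])<34)&(q[...,2]<-15)&(q[...,2]>-45)&(c["color"].min(-1)>100)
    k=q[m]; print(n,len(k),k.min(0).round(1) if len(k) else "",k.max(0).round(1) if len(k) else "")
print("to spindle",totool((514.8,-317.4,p[2])).round(1))
E
python3 hold.py
```

```text
time_s: 23.32
eef_pos: [430.3, -7.8, 161.5]
ee_rot: [0.0, 0.988, -0.157, 0.004]
force: [-0.5, -0.4, -1.8]
grip_width: 0.63
grip_force: 43.1
t 23.32 tcp [430.3  -7.8 161.5] yaw [ -18.1   -0.4 -180. ] F [-0.5 -0.4 -1.8] w 0.63 gf 43.1 j [-0.29  0.15  1.84  0.    1.15  1.59]
top 0  
scene 134 [-32.6 -31.3 -39.5] [ 18.7  26.9 -20.3]
to spindle [178.3 268.   -3.5]
```

```bash

python3 -m jog '[{"tx":29.7,"ty":44.7,"tz":0,"ax":0,"ay":0,"az":0,"jaw":1},{"tx":29.7,"ty":44.7,"tz":0,"ax":0,"ay":0,"az":0,"jaw":1},{"tx":29.7,"ty":44.7,"tz":0,"ax":0,"ay":0,"az":0,"jaw":1},{"tx":29.7,"ty":44.7,"tz":0,"ax":0,"ay":0,"az":0,"jaw":1},{"tx":29.7,"ty":44.7,"tz":0,"ax":0,"ay":0,"az":0,"jaw":1}]' 40
python3 -m jog '[{"tx":29.7,"ty":44.7,"tz":0,"ax":0,"ay":0,"az":0,"jaw":1},{"tx":0,"ty":0,"tz":0,"ax":0,"ay":0,"az":0,"jaw":1},{"tx":0,"ty":0,"tz":0,"ax":0,"ay":0,"az":0,"jaw":1},{"tx":0,"ty":0,"tz":0,"ax":0,"ay":0,"az":0,"jaw":1}]' 40
python3 hold.py
```

```text
time_s: 24.05
eef_pos: [500.2, -267.2, 156.2]
ee_rot: [-0.001, 0.988, -0.157, -0.001]
force: [0.2, -0.2, -0.9]
grip_width: 0.632
grip_force: 43.1
time_s: 24.55
eef_pos: [514.8, -316.3, 157.9]
ee_rot: [-0.0, 0.988, -0.156, -0.0]
force: [0.2, -0.6, -1.2]
grip_width: 0.631
grip_force: 43.1
t 24.55 tcp [ 514.8 -316.3  157.9] yaw [-1.8e+01  1.0e-01 -1.8e+02] F [ 0.2 -0.6 -1.2] w 0.631 gf 43.1 j [-0.74  0.53  1.32  0.    1.3   1.14]
top 0  
scene 62 [-30.7 -32.6 -40.8] [ 14.9  32.8 -21.2]
to spindle [0.1 0.8 0.4]
```

```bash

python3 -m jog '[{"tx":0,"ty":0.8,"tz":30,"ax":0,"ay":0,"az":0,"jaw":1},{"tx":0,"ty":0,"tz":30,"ax":0,"ay":0,"az":0,"jaw":1},{"tx":0,"ty":0,"tz":8,"ax":0,"ay":0,"az":0,"jaw":1},{"tx":0,"ty":0,"tz":8,"ax":0,"ay":0,"az":0,"jaw":1}]' 40
python3 -m jog '[{"tx":0,"ty":0,"tz":6,"ax":0,"ay":0,"az":0,"jaw":1},{"tx":0,"ty":0,"tz":4,"ax":0,"ay":0,"az":0,"jaw":1},{"tx":0,"ty":0,"tz":0,"ax":0,"ay":0,"az":0,"jaw":1}]' 40
```

```text
time_s: 25.15
eef_pos: [515.2, -318.4, 82.9]
ee_rot: [0.0, 0.988, -0.157, 0.001]
force: [0.1, -0.5, -1.3]
grip_width: 0.629
grip_force: 43.1
time_s: 25.52
eef_pos: [514.7, -318.3, 72.3]
ee_rot: [0.0, 0.988, -0.157, 0.0]
force: [0.2, 0.1, -0.3]
grip_width: 0.634
grip_force: 43.1
```

```bash

python3 -m jog '[{"tx":0,"ty":0,"tz":10,"ax":0,"ay":0,"az":0,"jaw":1},{"tx":0,"ty":0,"tz":10,"ax":0,"ay":0,"az":0,"jaw":1},{"tx":0,"ty":0,"tz":10,"ax":0,"ay":0,"az":0,"jaw":1},{"tx":0,"ty":0,"tz":8,"ax":0,"ay":0,"az":0,"jaw":1},{"tx":0,"ty":0,"tz":0,"ax":0,"ay":0,"az":0,"jaw":1}]' 40
python3 hold.py
```

```text
time_s: 26.15
eef_pos: [514.4, -318.1, 33.4]
ee_rot: [-0.0, 0.988, -0.157, -0.001]
force: [-0.2, -0.0, 0.5]
grip_width: 0.629
grip_force: 43.1
t 26.15 tcp [ 514.4 -318.1   33.4] yaw [-1.81e+01  1.00e-01 -1.80e+02] F [-0.2 -0.   0.5] w 0.629 gf 43.1 j [-0.75  0.67  1.44 -0.    1.04  1.14]
top 0  
scene 48 [-29.  -31.6 -41.7] [  0.5  26.8 -26.8]
to spindle [-0.4 -1.   0.9]
```

```bash

python3 -m jog '[{"tx":0,"ty":0,"tz":2,"ax":0,"ay":0,"az":0,"jaw":-0.7},{"tx":0,"ty":0,"tz":0,"ax":0,"ay":0,"az":0,"jaw":-0.7},{"tx":0,"ty":0,"tz":0,"ax":0,"ay":0,"az":0,"jaw":-0.7},{"tx":0,"ty":0,"tz":-40,"ax":0,"ay":0,"az":0,"jaw":-0.7},{"tx":0,"ty":0,"tz":-40,"ax":0,"ay":0,"az":0,"jaw":-0.7}]' 40
python3 -m jog '[{"tx":0,"ty":0,"tz":-50,"ax":0,"ay":0,"az":0,"jaw":-0.7},{"tx":-30,"ty":-45,"tz":0,"ax":0,"ay":0,"az":0,"jaw":-0.7},{"tx":-30,"ty":-45,"tz":0,"ax":0,"ay":0,"az":0,"jaw":-0.7},{"tx":-30,"ty":-45,"tz":0,"ax":0,"ay":0,"az":0,"jaw":-0.7},{"tx":0,"ty":0,"tz":0,"ax":0,"ay":0,"az":0,"jaw":-0.7}]' 40
cat >> look.py <<'E'
for n in("top","scene"):
  c=capture(n); P=cloud(c); r=np.hypot(P[...,0]-SP[0],P[...,1]-SP[1]); k=P[(r<33)&(r>8)&(P[...,2]>60)&(P[...,2]<108)]
  print("stack",n,len(k),np.percentile(k[:,2],[10,50,90]).round(1) if len(k) else "", k.mean(0).round(1) if len(k) else "")
for t in((472.4,166.9),(446.4,88)): print(t,totool((*t,-22)).round(1))
E
python3 look.py
```

```text
time_s: 26.88
eef_pos: [514.5, -318.2, 113.2]
ee_rot: [-0.0, 0.988, -0.157, -0.0]
force: [-0.2, 0.2, 0.2]
grip_width: 0.847
grip_force: 0.0
time_s: 27.5
eef_pos: [470.4, -159.4, 162.8]
ee_rot: [-0.0, 0.988, -0.155, 0.0]
force: [0.1, -0.8, 0.0]
grip_width: 0.852
grip_force: 0.0
t 27.5 tcp [ 470.4 -159.4  162.8] yaw [ -17.9   -0.  -180. ] F [ 0.1 -0.8  0. ] w 0.852 gf 0.0 j [-0.56  0.29  1.65  0.    1.2   1.32]
98 [506.4 282.1  14.6] rect [506.1 284. ] [39. 31.]
185 [472.8 167.3  16.3] rect [472.2 166.9] [53. 53.]
190 [445.9  88.3  16.1] rect [446.7  87.3] [53. 53.]
bowl heights [28. 31. 33. 34. 37.]
ring_1 0.74 [438.7  93.7   0. ]
ring_1 0.7 [469.4 174.3   0. ]
stack top 0  
stack scene 122 [63.1 68.1 98.5] [ 509.1 -306.2   75.9]
(472.4, 166.9) [-101.5 -314.   184.1]
(446.4, 88) [-101.7 -230.9  184.1]
```

```bash

python3 -m jog '[{"tx":-20.3,"ty":-46.2,"tz":0,"ax":0,"ay":0,"az":0,"jaw":-0.6},{"tx":-20.3,"ty":-46.2,"tz":0,"ax":0,"ay":0,"az":0,"jaw":-0.6},{"tx":-20.3,"ty":-46.2,"tz":0,"ax":0,"ay":0,"az":0,"jaw":-0.6},{"tx":-20.3,"ty":-46.2,"tz":0,"ax":0,"ay":0,"az":0,"jaw":-0.6},{"tx":-20.3,"ty":-46.2,"tz":0,"ax":0,"ay":0,"az":0,"jaw":-0.6}]' 40
python3 -m jog '[{"tx":0,"ty":0,"tz":45,"ax":0,"ay":0,"az":0,"jaw":-0.6},{"tx":0,"ty":0,"tz":45,"ax":0,"ay":0,"az":0,"jaw":-0.6},{"tx":0,"ty":0,"tz":40,"ax":0,"ay":0,"az":0,"jaw":-0.6},{"tx":0,"ty":0,"tz":0,"ax":0,"ay":0,"az":0,"jaw":-0.6},{"tx":0,"ty":0,"tz":0,"ax":0,"ay":0,"az":0,"jaw":-0.6}]' 40
python3 - <<'E'
from h import *
st(); print(totool((446.4,88,-22)).round(1))
c=capture("top");print(len(place_of("ring_1","top")))
E
```

```text
time_s: 28.38
eef_pos: [446.4, 89.9, 162.2]
ee_rot: [0.0, 0.987, -0.158, 0.0]
force: [1.3, -1.1, -0.4]
grip_width: 0.805
grip_force: 0.0
time_s: 29.0
eef_pos: [447.3, 88.7, 33.5]
ee_rot: [-0.0, 0.988, -0.157, 0.001]
force: [-0.8, 0.5, -0.2]
grip_width: 0.801
grip_force: 0.0
t 29.0 tcp [447.3  88.7  33.5] yaw [-1.81e+01 -1.00e-01 -1.80e+02] F [-0.8  0.5 -0.2] w 0.801 gf 0.0 j [-0.06  0.4   1.9   0.    0.84  1.82]
[-0.7  0.9 55.5]
1
```

```bash

python3 -m jog '[{"tx":-0.5,"ty":0.5,"tz":20,"ax":0,"ay":0,"az":0,"jaw":-0.6},{"tx":0,"ty":0,"tz":20,"ax":0,"ay":0,"az":0,"jaw":-0.6},{"tx":0,"ty":0,"tz":14,"ax":0,"ay":0,"az":0,"jaw":-0.6},{"tx":0,"ty":0,"tz":0,"ax":0,"ay":0,"az":0,"jaw":-0.6}]' 40
python3 -m jog '[{"tx":0,"ty":0,"tz":0,"ax":0,"ay":0,"az":0,"jaw":-0.6},{"tx":0,"ty":0,"tz":0,"ax":0,"ay":0,"az":0,"jaw":1},{"tx":0,"ty":0,"tz":0,"ax":0,"ay":0,"az":0,"jaw":1},{"tx":0,"ty":0,"tz":0,"ax":0,"ay":0,"az":0,"jaw":1}]' 40
python3 -m jog '[{"tx":0,"ty":0,"tz":-30,"ax":0,"ay":0,"az":0,"jaw":1},{"tx":0,"ty":0,"tz":-50,"ax":0,"ay":0,"az":0,"jaw":1},{"tx":0,"ty":0,"tz":-50,"ax":0,"ay":0,"az":0,"jaw":1},{"tx":0,"ty":0,"tz":-50,"ax":0,"ay":0,"az":0,"jaw":1},{"tx":0,"ty":0,"tz":0,"ax":0,"ay":0,"az":0,"jaw":1}]' 40
python3 hold.py
```

```text
time_s: 29.6
eef_pos: [445.5, 88.7, -21.8]
ee_rot: [0.0, 0.988, -0.157, -0.0]
force: [-0.5, -0.3, -0.3]
grip_width: 0.799
grip_force: 0.0
time_s: 30.1
eef_pos: [446.0, 88.7, -20.6]
ee_rot: [-0.0, 0.988, -0.157, 0.001]
force: [-3.6, 0.8, 10.3]
grip_width: 0.631
grip_force: 40.1
time_s: 30.72
eef_pos: [447.2, 88.7, 161.8]
ee_rot: [-0.0, 0.988, -0.157, 0.004]
force: [-0.2, -0.0, -0.7]
grip_width: 0.63
grip_force: 43.1
t 30.73 tcp [447.2  88.7 161.8] yaw [ -18.    -0.4 -179.9] F [-0.2 -0.  -0.7] w 0.63 gf 43.1 j [-0.06  0.2   1.77  0.    1.16  1.82]
top 0  
scene 167 [-33.  -31.  -40.9] [ 18.   29.8 -20. ]
to spindle [192.1 364.6  -3.7]
```

```bash

python3 -m jog '[{"tx":24,"ty":45.6,"tz":0,"ax":0,"ay":0,"az":0,"jaw":1},{"tx":24,"ty":45.6,"tz":0,"ax":0,"ay":0,"az":0,"jaw":1},{"tx":24,"ty":45.6,"tz":0,"ax":0,"ay":0,"az":0,"jaw":1},{"tx":24,"ty":45.6,"tz":0,"ax":0,"ay":0,"az":0,"jaw":1},{"tx":24,"ty":45.6,"tz":0,"ax":0,"ay":0,"az":0,"jaw":1}]' 40
python3 -m jog '[{"tx":24,"ty":45.6,"tz":0,"ax":0,"ay":0,"az":0,"jaw":1},{"tx":24,"ty":45.6,"tz":0,"ax":0,"ay":0,"az":0,"jaw":1},{"tx":24,"ty":45.6,"tz":0,"ax":0,"ay":0,"az":0,"jaw":1},{"tx":0,"ty":0,"tz":0,"ax":0,"ay":0,"az":0,"jaw":1},{"tx":0,"ty":0,"tz":0,"ax":0,"ay":0,"az":0,"jaw":1}]' 40
python3 -m jog '[{"tx":0,"ty":0,"tz":0,"ax":0,"ay":0,"az":0,"jaw":1},{"tx":0,"ty":0,"tz":0,"ax":0,"ay":0,"az":0,"jaw":1}]' 40
python3 hold.py
```

```text
time_s: 31.45
eef_pos: [488.3, -166.6, 156.5]
ee_rot: [-0.001, 0.988, -0.157, -0.001]
force: [0.1, 0.7, 0.2]
grip_width: 0.63
grip_force: 43.1
time_s: 32.08
eef_pos: [514.4, -316.8, 156.6]
ee_rot: [-0.001, 0.988, -0.157, -0.001]
force: [-0.9, 0.9, 0.3]
grip_width: 0.629
grip_force: 43.1
time_s: 32.33
eef_pos: [515.0, -316.8, 158.3]
ee_rot: [-0.0, 0.988, -0.156, -0.0]
force: [0.6, -0.4, -0.0]
grip_width: 0.633
grip_force: 43.1
t 32.33 tcp [ 515.  -316.8  158.3] yaw [ -18.    0. -180.] F [ 0.6 -0.4 -0. ] w 0.633 gf 43.1 j [-0.75  0.53  1.32  0.    1.3   1.14]
top 0  
scene 61 [-30.7 -31.2 -41.4] [ 15.1  28.6 -21.4]
to spindle [-0.1  0.3  0.1]
```

```bash

python3 -m jog '[{"tx":0,"ty":0.5,"tz":30,"ax":0,"ay":0,"az":0,"jaw":1},{"tx":0,"ty":0,"tz":30,"ax":0,"ay":0,"az":0,"jaw":1},{"tx":0,"ty":0,"tz":8,"ax":0,"ay":0,"az":0,"jaw":1},{"tx":0,"ty":0,"tz":8,"ax":0,"ay":0,"az":0,"jaw":1}]' 40
python3 -m jog '[{"tx":0,"ty":0,"tz":6,"ax":0,"ay":0,"az":0,"jaw":1},{"tx":0,"ty":0,"tz":4,"ax":0,"ay":0,"az":0,"jaw":1},{"tx":0,"ty":0,"tz":0,"ax":0,"ay":0,"az":0,"jaw":1}]' 40
```

```text
time_s: 32.92
eef_pos: [515.2, -318.4, 82.8]
ee_rot: [0.0, 0.988, -0.157, 0.001]
force: [0.2, 0.3, -0.2]
grip_width: 0.633
grip_force: 43.1
time_s: 33.3
eef_pos: [514.8, -318.1, 72.2]
ee_rot: [-0.0, 0.988, -0.157, 0.0]
force: [0.2, 0.5, -0.3]
grip_width: 0.629
grip_force: 43.1
```

```bash

python3 -m jog '[{"tx":0,"ty":0,"tz":10,"ax":0,"ay":0,"az":0,"jaw":1},{"tx":0,"ty":0,"tz":10,"ax":0,"ay":0,"az":0,"jaw":1},{"tx":0,"ty":0,"tz":0,"ax":0,"ay":0,"az":0,"jaw":1}]' 40
python3 -m jog '[{"tx":0,"ty":0,"tz":1,"ax":0,"ay":0,"az":0,"jaw":-0.7},{"tx":0,"ty":0,"tz":0,"ax":0,"ay":0,"az":0,"jaw":-0.7},{"tx":0,"ty":0,"tz":0,"ax":0,"ay":0,"az":0,"jaw":-0.7},{"tx":0,"ty":0,"tz":-40,"ax":0,"ay":0,"az":0,"jaw":-0.7},{"tx":0,"ty":0,"tz":-30,"ax":0,"ay":0,"az":0,"jaw":-0.7}]' 40
python3 -m jog '[{"tx":0,"ty":0,"tz":-42,"ax":0,"ay":0,"az":0,"jaw":-0.7},{"tx":-30,"ty":-45,"tz":0,"ax":0,"ay":0,"az":0,"jaw":-0.7},{"tx":-30,"ty":-45,"tz":0,"ax":0,"ay":0,"az":0,"jaw":-0.7},{"tx":-30,"ty":-45,"tz":0,"ax":0,"ay":0,"az":0,"jaw":-0.7},{"tx":0,"ty":0,"tz":0,"ax":0,"ay":0,"az":0,"jaw":-0.7}]' 40
python3 look.py
```

```text
time_s: 33.67
eef_pos: [514.3, -317.7, 51.0]
ee_rot: [-0.001, 0.988, -0.157, -0.001]
force: [0.3, -0.1, -0.6]
grip_width: 0.629
grip_force: 43.1
time_s: 34.3
eef_pos: [515.0, -318.3, 122.8]
ee_rot: [0.0, 0.988, -0.157, 0.0]
force: [-0.1, -0.6, -0.4]
grip_width: 0.85
grip_force: 0.0
time_s: 34.92
eef_pos: [470.4, -159.2, 163.8]
ee_rot: [-0.0, 0.988, -0.155, 0.0]
force: [0.4, -0.9, 1.4]
grip_width: 0.854
grip_force: 0.0
t 34.92 tcp [ 470.4 -159.2  163.8] yaw [ -17.9   -0.  -180. ] F [ 0.4 -0.9  1.4] w 0.854 gf 0.0 j [-0.56  0.29  1.65  0.    1.2   1.32]
96 [506.  282.7  14.4] rect [505.2 283.5] [42. 32.]
186 [472.5 166.9  16.5] rect [472.2 166.9] [54. 53.]
bowl heights [28. 31. 33. 34. 37.]
ring_1 0.53 [473.9 168.1   0. ]
stack top 0  
stack scene 153 [65.3 81.7 94.2] [ 507.2 -301.4   79.6]
(472.4, 166.9) [-101.5 -313.8  185.1]
(446.4, 88) [-101.7 -230.7  185.1]
```

```bash

python3 -m jog '[{"tx":-14.5,"ty":-44.8,"tz":0,"ax":0,"ay":0,"az":0,"jaw":-0.7},{"tx":-14.5,"ty":-44.8,"tz":0,"ax":0,"ay":0,"az":0,"jaw":-0.7},{"tx":-14.5,"ty":-44.8,"tz":0,"ax":0,"ay":0,"az":0,"jaw":-0.7},{"tx":-14.5,"ty":-44.8,"tz":0,"ax":0,"ay":0,"az":0,"jaw":-0.7},{"tx":-14.5,"ty":-44.8,"tz":0,"ax":0,"ay":0,"az":0,"jaw":-0.7}]' 40
python3 -m jog '[{"tx":-14.5,"ty":-44.8,"tz":0,"ax":0,"ay":0,"az":0,"jaw":-0.7},{"tx":-14.5,"ty":-44.8,"tz":0,"ax":0,"ay":0,"az":0,"jaw":-0.7},{"tx":0,"ty":0,"tz":45,"ax":0,"ay":0,"az":0,"jaw":-0.7},{"tx":0,"ty":0,"tz":45,"ax":0,"ay":0,"az":0,"jaw":-0.7},{"tx":0,"ty":0,"tz":40,"ax":0,"ay":0,"az":0,"jaw":-0.7}]' 40
python3 -m jog '[{"tx":0,"ty":0,"tz":0,"ax":0,"ay":0,"az":0,"jaw":-0.7},{"tx":0,"ty":0,"tz":0,"ax":0,"ay":0,"az":0,"jaw":-0.7}]' 40
python3 - <<'E'
from h import *
st(); print(totool((472.3,166.9,-22)).round(1))
E
```

```text
time_s: 35.8
eef_pos: [472.0, 74.3, 163.1]
ee_rot: [0.0, 0.988, -0.158, 0.0]
force: [0.9, -0.6, 0.7]
grip_width: 0.854
grip_force: 0.0
time_s: 36.42
eef_pos: [472.1, 167.2, 31.5]
ee_rot: [0.0, 0.988, -0.157, -0.0]
force: [0.1, -0.1, -0.5]
grip_width: 0.851
grip_force: 0.0
time_s: 36.67
eef_pos: [473.0, 167.5, 34.6]
ee_rot: [-0.0, 0.988, -0.157, 0.001]
force: [0.0, -0.8, 0.8]
grip_width: 0.851
grip_force: 0.0
t 36.67 tcp [473.  167.5  34.6] yaw [-1.81e+01 -1.00e-01 -1.80e+02] F [ 0.  -0.8  0.8] w 0.851 gf 0.0 j [ 0.11  0.48  1.77 -0.    0.89  1.99]
[-0.6  0.9 56.6]
```

```bash

python3 -m jog '[{"tx":-0.5,"ty":0.5,"tz":20,"ax":0,"ay":0,"az":0,"jaw":-0.7},{"tx":0,"ty":0,"tz":20,"ax":0,"ay":0,"az":0,"jaw":-0.7},{"tx":0,"ty":0,"tz":15,"ax":0,"ay":0,"az":0,"jaw":-0.7},{"tx":0,"ty":0,"tz":0,"ax":0,"ay":0,"az":0,"jaw":-0.7},{"tx":0,"ty":0,"tz":0,"ax":0,"ay":0,"az":0,"jaw":-0.7}]' 40
python3 -m jog '[{"tx":0,"ty":0,"tz":0,"ax":0,"ay":0,"az":0,"jaw":1},{"tx":0,"ty":0,"tz":0,"ax":0,"ay":0,"az":0,"jaw":1},{"tx":0,"ty":0,"tz":0,"ax":0,"ay":0,"az":0,"jaw":1}]' 40
python3 -m jog '[{"tx":0,"ty":0,"tz":-30,"ax":0,"ay":0,"az":0,"jaw":1},{"tx":0,"ty":0,"tz":-50,"ax":0,"ay":0,"az":0,"jaw":1},{"tx":0,"ty":0,"tz":-50,"ax":0,"ay":0,"az":0,"jaw":1},{"tx":0,"ty":0,"tz":-50,"ax":0,"ay":0,"az":0,"jaw":1},{"tx":0,"ty":0,"tz":0,"ax":0,"ay":0,"az":0,"jaw":1}]' 40
python3 hold.py
```

```text
time_s: 37.3
eef_pos: [471.9, 167.5, -20.9]
ee_rot: [-0.0, 0.988, -0.157, 0.001]
force: [-0.8, 0.1, -0.6]
grip_width: 0.852
grip_force: 0.0
time_s: 37.67
eef_pos: [471.7, 167.4, -20.5]
ee_rot: [-0.0, 0.988, -0.157, 0.001]
force: [-2.8, -0.7, 10.8]
grip_width: 0.643
grip_force: 40.1
time_s: 38.3
eef_pos: [472.8, 167.7, 162.0]
ee_rot: [-0.001, 0.988, -0.157, 0.004]
force: [-0.5, -1.0, -1.6]
grip_width: 0.641
grip_force: 42.6
t 38.3 tcp [472.8 167.7 162. ] yaw [ -18.1   -0.4 -179.8] F [-0.5 -1.  -1.6] w 0.641 gf 42.6 j [0.11 0.3  1.64 0.   1.19 1.99]
top 19 [-26.9   2.3 -41.1] [-10.6  24.9 -22.9]
scene 185 [-31.4 -33.9 -36.6] [ 20.5  29.9 -19.7]
to spindle [192.1 447.3  -4. ]
```

```bash

python3 -m jog '[{"tx":19.2,"ty":44.8,"tz":0,"ax":0,"ay":0,"az":0,"jaw":1},{"tx":19.2,"ty":44.8,"tz":0,"ax":0,"ay":0,"az":0,"jaw":1},{"tx":19.2,"ty":44.8,"tz":0,"ax":0,"ay":0,"az":0,"jaw":1},{"tx":19.2,"ty":44.8,"tz":0,"ax":0,"ay":0,"az":0,"jaw":1},{"tx":19.2,"ty":44.8,"tz":0,"ax":0,"ay":0,"az":0,"jaw":1}]' 40
python3 -m jog '[{"tx":19.2,"ty":44.8,"tz":0,"ax":0,"ay":0,"az":0,"jaw":1},{"tx":19.2,"ty":44.8,"tz":0,"ax":0,"ay":0,"az":0,"jaw":1},{"tx":19.2,"ty":44.8,"tz":0,"ax":0,"ay":0,"az":0,"jaw":1},{"tx":19.2,"ty":44.8,"tz":0,"ax":0,"ay":0,"az":0,"jaw":1},{"tx":19.2,"ty":44.8,"tz":0,"ax":0,"ay":0,"az":0,"jaw":1}]' 40
python3 -m jog '[{"tx":0,"ty":0,"tz":0,"ax":0,"ay":0,"az":0,"jaw":1},{"tx":0,"ty":0,"tz":0,"ax":0,"ay":0,"az":0,"jaw":1},{"tx":0,"ty":0,"tz":0,"ax":0,"ay":0,"az":0,"jaw":1}]' 40
python3 hold.py
```

```text
time_s: 39.02
eef_pos: [492.2, -76.7, 156.7]
ee_rot: [-0.0, 0.988, -0.157, -0.001]
force: [0.3, -0.1, -0.2]
grip_width: 0.638
grip_force: 42.6
time_s: 39.65
eef_pos: [514.2, -319.2, 156.2]
ee_rot: [-0.001, 0.988, -0.157, -0.001]
force: [0.8, -0.5, -0.4]
grip_width: 0.643
grip_force: 42.6
time_s: 40.02
eef_pos: [514.8, -316.9, 157.8]
ee_rot: [-0.0, 0.988, -0.156, -0.0]
force: [-0.9, -0.5, 0.4]
grip_width: 0.637
grip_force: 42.7
t 40.02 tcp [ 514.8 -316.9  157.8] yaw [-1.8e+01  1.0e-01 -1.8e+02] F [-0.9 -0.5  0.4] w 0.637 gf 42.7 j [-0.75  0.53  1.32  0.    1.3   1.14]
top 0  
scene 56 [-30.9 -31.4 -38.1] [ 14.9  28.  -20.8]
to spindle [-0.   0.3  0.4]
```

```bash

python3 -m jog '[{"tx":0,"ty":0.5,"tz":30,"ax":0,"ay":0,"az":0,"jaw":1},{"tx":0,"ty":0,"tz":30,"ax":0,"ay":0,"az":0,"jaw":1},{"tx":0,"ty":0,"tz":8,"ax":0,"ay":0,"az":0,"jaw":1},{"tx":0,"ty":0,"tz":8,"ax":0,"ay":0,"az":0,"jaw":1}]' 40
python3 -m jog '[{"tx":0,"ty":0,"tz":6,"ax":0,"ay":0,"az":0,"jaw":1},{"tx":0,"ty":0,"tz":4,"ax":0,"ay":0,"az":0,"jaw":1},{"tx":0,"ty":0,"tz":3,"ax":0,"ay":0,"az":0,"jaw":1},{"tx":0,"ty":0,"tz":0,"ax":0,"ay":0,"az":0,"jaw":1}]' 40
```

```text
time_s: 40.62
eef_pos: [515.1, -318.6, 82.8]
ee_rot: [0.0, 0.988, -0.157, 0.001]
force: [0.3, 0.7, -0.2]
grip_width: 0.638
grip_force: 42.7
time_s: 41.12
eef_pos: [514.6, -318.5, 69.2]
ee_rot: [-0.0, 0.988, -0.157, -0.0]
force: [-0.3, 0.9, -0.3]
grip_width: 0.638
grip_force: 42.7
```

Clear. Release just above the stack and look.

```bash

python3 -m jog '[{"tx":0,"ty":0,"tz":3,"ax":0,"ay":0,"az":0,"jaw":1},{"tx":0,"ty":0,"tz":0,"ax":0,"ay":0,"az":0,"jaw":-0.7},{"tx":0,"ty":0,"tz":0,"ax":0,"ay":0,"az":0,"jaw":-0.7},{"tx":0,"ty":0,"tz":0,"ax":0,"ay":0,"az":0,"jaw":-0.7},{"tx":0,"ty":0,"tz":-40,"ax":0,"ay":0,"az":0,"jaw":-0.7}]' 40
python3 -m jog '[{"tx":0,"ty":0,"tz":-50,"ax":0,"ay":0,"az":0,"jaw":-0.7},{"tx":0,"ty":0,"tz":-40,"ax":0,"ay":0,"az":0,"jaw":-0.7},{"tx":-35,"ty":-45,"tz":0,"ax":0,"ay":0,"az":0,"jaw":-0.7},{"tx":-35,"ty":-45,"tz":0,"ax":0,"ay":0,"az":0,"jaw":-0.7},{"tx":-35,"ty":-45,"tz":0,"ax":0,"ay":0,"az":0,"jaw":-0.7}]' 40
python3 look.py
python3 - <<'E'
from h import *
c=capture("scene");i=cv2.resize(c["color"][90:210,230:380],None,fx=5,fy=5,interpolation=cv2.INTER_CUBIC); cv2.imwrite("pics/s3.png",i[:,:,::-1])
E
```

```text
time_s: 41.75
eef_pos: [513.4, -317.5, 104.2]
ee_rot: [-0.002, 0.988, -0.157, -0.002]
force: [-0.1, -0.0, 0.4]
grip_width: 0.849
grip_force: 0.0
time_s: 42.38
eef_pos: [455.8, -156.1, 196.3]
ee_rot: [0.0, 0.988, -0.157, 0.0]
force: [0.7, -0.2, -0.2]
grip_width: 0.849
grip_force: 0.0
t 42.38 tcp [ 455.8 -156.1  196.3] yaw [-18.1  -0.  180. ] F [ 0.7 -0.2 -0.2] w 0.849 gf 0.0 j [-0.57  0.23  1.64  0.    1.27  1.31]
98 [506.5 282.8  14. ] rect [507.1 282.8] [41. 31.]
bowl heights [27. 30. 32. 34. 37.]
ring_1 0.39 [ 530.7 -345.8    0. ]
stack top 19 [ 97.8 100.4 102.8] [ 535.2 -330.3  100. ]
stack scene 188 [66.1 89.3 99.6] [ 506.4 -299.8   86.4]
(472.4, 166.9) [ -86.3 -313.8  218.3]
(446.4, 88) [ -86.6 -230.8  218.4]
```

View pics/s3.png

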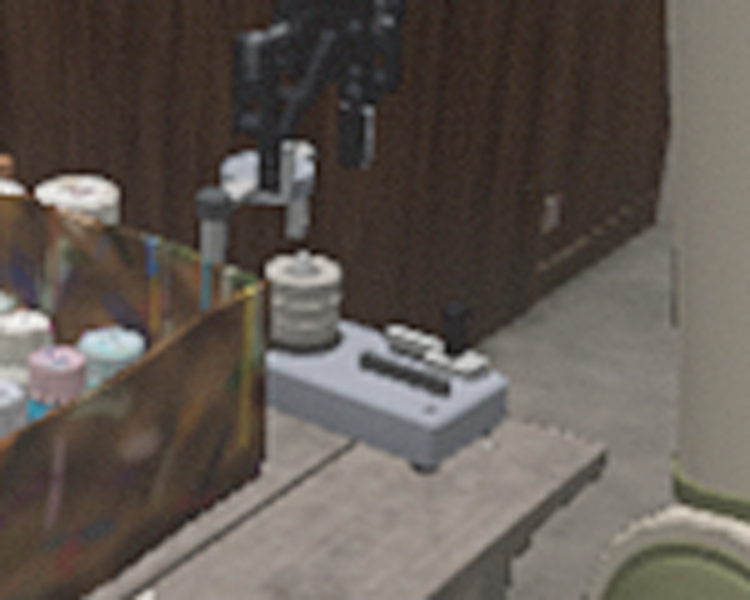

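All three rings are stacked flush on the spindle at about (305,300), top at 99 mm. Now the guard.

```bash

python3 -m jog '[{"tx":33.7,"ty":36.3,"tz":0,"ax":0,"ay":0,"az":0,"jaw":-0.1},{"tx":33.7,"ty":36.3,"tz":0,"ax":0,"ay":0,"az":0,"jaw":-0.1},{"tx":33.7,"ty":36.3,"tz":0,"ax":0,"ay":0,"az":0,"jaw":-0.1},{"tx":33.7,"ty":36.3,"tz":0,"ax":0,"ay":0,"az":0,"jaw":-0.1},{"tx":33.7,"ty":36.3,"tz":0,"ax":0,"ay":0,"az":0,"jaw":-0.1}]' 30
python3 -m jog '[{"tx":33.7,"ty":36.3,"tz":0,"ax":0,"ay":0,"az":0,"jaw":-0.1},{"tx":0,"ty":0,"tz":0,"ax":0,"ay":0,"az":-0.17,"jaw":-0.1},{"tx":0,"ty":0,"tz":0,"ax":0,"ay":0,"az":-0.17,"jaw":-0.1},{"tx":0,"ty":0,"tz":0,"ax":0,"ay":0,"az":-0.17,"jaw":-0.1},{"tx":0,"ty":0,"tz":0,"ax":0,"ay":0,"az":-0.17,"jaw":-0.1}]'
python3 -m jog '[{"tx":0,"ty":0,"tz":0,"ax":0,"ay":0,"az":-0.17,"jaw":-0.1},{"tx":0,"ty":0,"tz":0,"ax":0,"ay":0,"az":-0.17,"jaw":-0.1},{"tx":0,"ty":0,"tz":0,"ax":0,"ay":0,"az":-0.17,"jaw":-0.1},{"tx":0,"ty":0,"tz":0,"ax":0,"ay":0,"az":-0.17,"jaw":-0.1},{"tx":0,"ty":0,"tz":0,"ax":0,"ay":0,"az":-0.17,"jaw":-0.1}]'
python3 -m jog '[{"tx":0,"ty":0,"tz":0,"ax":0,"ay":0,"az":-0.17,"jaw":-0.1},{"tx":0,"ty":0,"tz":0,"ax":0,"ay":0,"az":0,"jaw":-0.1},{"tx":0,"ty":0,"tz":0,"ax":0,"ay":0,"az":0,"jaw":-0.1}]'
python3 - <<'E'
from h import *
st(); print(totool((580.3,-425.5,140)).round(1))
for n in("top","scene"):
  c=capture(n); P=cloud(c); q=P[(P[...,2]>172)&(P[...,2]<188)&(np.hypot(P[...,0]-580,P[...,1]+425)<20)]; print(n,len(q),q.mean(0).round(1) if len(q) else "")
  for e in place_of("guard_knob",n)[:2]: print(n,round(e["conf"],2),atz(c,e["centre"],163).round(1))
E
```

```text
time_s: 43.3
eef_pos: [560.8, -385.3, 195.5]
ee_rot: [-0.0, 0.987, -0.158, -0.0]
force: [1.0, 0.4, 0.1]
grip_width: 0.549
grip_force: 0.0
time_s: 43.92
eef_pos: [581.0, -428.7, 195.2]
ee_rot: [-0.0, 0.983, 0.183, -0.0]
force: [-0.6, -0.0, -0.2]
grip_width: 0.552
grip_force: 0.0
time_s: 44.55
eef_pos: [581.0, -428.7, 195.2]
ee_rot: [-0.0, 0.82, 0.572, -0.0]
force: [-1.3, -1.6, 0.1]
grip_width: 0.552
grip_force: 0.0
time_s: 44.92
eef_pos: [581.2, -428.0, 195.7]
ee_rot: [-0.0, 0.771, 0.637, -0.0]
force: [0.2, -0.1, 0.6]
grip_width: 0.548
grip_force: 0.0
t 44.92 tcp [ 581.2 -428.   195.7] yaw [  79.1   -0.  -180. ] F [ 0.2 -0.1  0.6] w 0.548 gf 0.0 j [-0.8   0.8   0.76 -0.    1.58 -0.61]
[ 2.3 -1.3 55.7]
top 4 [ 578.5 -418.1  177.7]
top 0.75 [ 585.4 -430.3  163. ]
top 0.51 [ 503.9 -284.6  163. ]
scene 18 [ 579.4 -419.1  178.4]
scene 0.75 [ 588.4 -474.4  163. ]
```

```bash

python3 -m jog '[{"tx":1.5,"ty":-0.5,"tz":28,"ax":0,"ay":0,"az":0,"jaw":-0.1},{"tx":0,"ty":0,"tz":28,"ax":0,"ay":0,"az":0,"jaw":-0.1},{"tx":0,"ty":0,"tz":0,"ax":0,"ay":0,"az":0,"jaw":1},{"tx":0,"ty":0,"tz":0,"ax":0,"ay":0,"az":0,"jaw":1},{"tx":0,"ty":0,"tz":0,"ax":0,"ay":0,"az":0,"jaw":1}]' 20
python3 -m jog '[{"tx":1.2,"ty":-14.4,"tz":0,"ax":0,"ay":0,"az":0.17,"jaw":1},{"tx":1.2,"ty":-14.4,"tz":0,"ax":0,"ay":0,"az":0.17,"jaw":1},{"tx":1.2,"ty":-14.4,"tz":0,"ax":0,"ay":0,"az":0.17,"jaw":1},{"tx":0,"ty":0,"tz":0,"ax":0,"ay":0,"az":0,"jaw":1}]'
```

```text
time_s: 45.75
eef_pos: [581.2, -425.8, 140.4]
ee_rot: [-0.0, 0.77, 0.638, 0.0]
force: [-0.1, 0.5, -5.5]
grip_width: 0.243
grip_force: 21.5
time_s: 46.25
eef_pos: [540.8, -408.6, 140.5]
ee_rot: [0.0, 0.907, 0.422, -0.001]
force: [-3.1, -4.9, -8.7]
grip_width: 0.247
grip_force: 21.4
```

```bash

python3 -m jog '[{"tx":1.2,"ty":-14.4,"tz":0,"ax":0,"ay":0,"az":0.17,"jaw":1},{"tx":1.2,"ty":-14.4,"tz":0,"ax":0,"ay":0,"az":0.17,"jaw":1},{"tx":1.2,"ty":-14.4,"tz":0,"ax":0,"ay":0,"az":0.17,"jaw":1},{"tx":1.2,"ty":-14.4,"tz":0,"ax":0,"ay":0,"az":0.17,"jaw":1}]'
python3 -m jog '[{"tx":1.2,"ty":-14.4,"tz":0,"ax":0,"ay":0,"az":0.17,"jaw":1},{"tx":1.2,"ty":-14.4,"tz":0,"ax":0,"ay":0,"az":0.17,"jaw":1},{"tx":0,"ty":0,"tz":0,"ax":0,"ay":0,"az":0,"jaw":1}]'
python3 - <<'E'
from h import *
st(); h=g2w(85,-1.2)
p=sense()["eef_pos"]; v=p[:2]-h[:2]; a=np.degrees(np.arctan2(v[1],v[0]))-(-18.2+180); print("dist",np.hypot(*v),"guard rad",np.radians((a+180)%360-180))
E
```

```text
time_s: 46.75
eef_pos: [510.8, -360.7, 140.5]
ee_rot: [0.001, 0.996, 0.093, -0.002]
force: [-9.4, -6.9, -6.3]
grip_width: 0.244
grip_force: 21.6
time_s: 47.12
eef_pos: [510.3, -329.3, 140.4]
ee_rot: [-0.0, 0.997, -0.074, -0.003]
force: [-13.4, 1.9, -3.3]
grip_width: 0.239
grip_force: 21.9
t 47.12 tcp [ 510.3 -329.3  140.4] yaw [  -8.4    0.3 -180. ] F [-13.4   1.9  -3.3] w 0.239 gf 21.9 j [-0.76  0.55  1.32 -0.    1.27  0.95]
dist 86.5080948400028 guard rad 0.14870194093014735
```

```bash

python3 -m jog '[{"tx":-2,"ty":-7,"tz":0,"ax":0,"ay":0,"az":0.08,"jaw":1},{"tx":-1,"ty":-7,"tz":0,"ax":0,"ay":0,"az":0.08,"jaw":1},{"tx":0,"ty":0,"tz":0,"ax":0,"ay":0,"az":0,"jaw":1}]'
python3 -m jog '[{"tx":0,"ty":-1.5,"tz":0,"ax":0,"ay":0,"az":0,"jaw":1},{"tx":0,"ty":0,"tz":0,"ax":0,"ay":0,"az":0,"jaw":1}]'
python3 - <<'E'
from h import *
st(); h=g2w(85,-1.2)
p=sense()["eef_pos"]; v=p[:2]-h[:2]; a=np.degrees(np.arctan2(v[1],v[0]))-(-18.2+180); print("dist",np.hypot(*v),"guard rad",np.radians((a+180)%360-180))
E
```

```text
time_s: 47.5
eef_pos: [513.3, -316.7, 140.6]
ee_rot: [0.001, 0.988, -0.153, 0.002]
force: [6.5, -5.3, -11.3]
grip_width: 0.239
grip_force: 21.3
time_s: 47.75
eef_pos: [513.3, -316.6, 140.5]
ee_rot: [0.002, 0.988, -0.152, 0.002]
force: [4.4, -10.6, -12.6]
grip_width: 0.243
grip_force: 21.4
t 47.75 tcp [ 513.3 -316.6  140.5] yaw [-17.5  -0.2 179.8] F [  4.4 -10.6 -12.6] w 0.243 gf 21.4 j [-0.75  0.54  1.35 -0.    1.25  1.13]
dist 86.71404818627333 guard rad -0.002631382278116147
```

```bash

python3 -m jog '[{"tx":0,"ty":0,"tz":0,"ax":0,"ay":0,"az":0,"jaw":-0.1},{"tx":0,"ty":0,"tz":0,"ax":0,"ay":0,"az":0,"jaw":-0.1},{"tx":0,"ty":0,"tz":-32,"ax":0,"ay":0,"az":0,"jaw":-0.1},{"tx":0,"ty":0,"tz":-33,"ax":0,"ay":0,"az":0,"jaw":-0.1},{"tx":-44,"ty":0,"tz":0,"ax":0,"ay":0,"az":0,"jaw":-0.1}]'
python3 -m jog '[{"tx":-44,"ty":0,"tz":0,"ax":0,"ay":0,"az":0,"jaw":-0.1},{"tx":-44,"ty":0,"tz":0,"ax":0,"ay":0,"az":0,"jaw":-0.1},{"tx":0,"ty":0,"tz":0,"ax":0,"ay":0,"az":0,"jaw":-0.1},{"tx":0,"ty":0,"tz":0,"ax":0,"ay":0,"az":0,"jaw":-0.1}]'
python3 - <<'E'
from h import *
st(); print(totool(g2w(-132,-1,66)).round(1))
c=capture("top"); P=cloud(c); q=P[(P[...,2]>172)&(P[...,2]<188)&(np.hypot(P[...,0]-515,P[...,1]+316)<25)]; print(len(q),q.mean(0).round(1) if len(q) else "")
for n in("top","scene"):
  c=capture(n)
  for k,z in(("catch_knob",94),("guard_knob",163)):
    for e in place_of(k,n)[:1]: print(n,k,round(e["conf"],2),atz(c,e["centre"],z).round(1))
E
```

```text
time_s: 48.38
eef_pos: [472.2, -302.2, 208.2]
ee_rot: [0.002, 0.988, -0.151, 0.003]
force: [0.6, -0.7, -0.4]
grip_width: 0.546
grip_force: 0.0
time_s: 48.88
eef_pos: [387.3, -275.0, 206.0]
ee_rot: [0.001, 0.988, -0.152, 0.001]
force: [-0.0, 0.6, 0.8]
grip_width: 0.547
grip_force: 0.0
t 48.88 tcp [ 387.3 -275.   206. ] yaw [-1.75e+01 -1.00e-01  1.80e+02] F [-0.   0.6  0.8] w 0.547 gf 0.0 j [-0.86  0.2   1.65  0.    1.29  1.01]
[2.1e+00 1.0e-01 1.4e+02]
55 [ 514.6 -315.5  180.5]
top catch_knob 0.56 [ 389.1 -276.1   94. ]
top guard_knob 0.98 [ 518.8 -314.5  163. ]
scene catch_knob 0.69 [ 379.6 -261.3   94. ]
scene guard_knob 0.74 [ 344.9 -108.   163. ]
```

```bash

python3 -m jog '[{"tx":2,"ty":0,"tz":45,"ax":0,"ay":0,"az":0,"jaw":-0.1},{"tx":0,"ty":0,"tz":45,"ax":0,"ay":0,"az":0,"jaw":-0.1},{"tx":0,"ty":0,"tz":48,"ax":0,"ay":0,"az":0,"jaw":-0.1},{"tx":0,"ty":0,"tz":0,"ax":0,"ay":0,"az":0,"jaw":-0.1},{"tx":0,"ty":0,"tz":0,"ax":0,"ay":0,"az":0,"jaw":1}]' 30
python3 -m jog '[{"tx":0,"ty":0,"tz":0,"ax":0,"ay":0,"az":0,"jaw":1},{"tx":0,"ty":0,"tz":0,"ax":0,"ay":0,"az":0,"jaw":1},{"tx":0,"ty":0,"tz":0,"ax":0,"ay":0,"az":0,"jaw":1}]'
python3 -m jog '[{"tx":9,"ty":0,"tz":0,"ax":0,"ay":0,"az":0,"jaw":1},{"tx":9,"ty":0,"tz":0,"ax":0,"ay":0,"az":0,"jaw":1},{"tx":8,"ty":0,"tz":0,"ax":0,"ay":0,"az":0,"jaw":1},{"tx":0,"ty":0,"tz":0,"ax":0,"ay":0,"az":0,"jaw":1}]'
python3 -m jog '[{"tx":2,"ty":0,"tz":0,"ax":0,"ay":0,"az":0,"jaw":1},{"tx":0,"ty":0,"tz":0,"ax":0,"ay":0,"az":0,"jaw":1}]'
python3 - <<'E'
from h import *
st(); print(totool(g2w(-105,-1,66)).round(1))
E
```

```text
time_s: 49.85
eef_pos: [389.4, -276.0, 68.8]
ee_rot: [0.001, 0.988, -0.152, 0.001]
force: [-0.6, 0.4, -0.1]
grip_width: 0.349
grip_force: 0.0
time_s: 50.22
eef_pos: [389.4, -276.4, 69.2]
ee_rot: [0.001, 0.988, -0.152, 0.001]
force: [-0.9, -0.8, 8.1]
grip_width: 0.194
grip_force: 29.5
time_s: 50.72
eef_pos: [414.8, -284.6, 69.2]
ee_rot: [0.002, 0.988, -0.152, 0.002]
force: [1.5, -3.4, 4.9]
grip_width: 0.191
grip_force: 29.3
time_s: 50.98
eef_pos: [415.3, -284.8, 69.2]
ee_rot: [0.001, 0.988, -0.152, 0.0]
force: [-5.9, -2.0, 8.8]
grip_width: 0.2
grip_force: 29.7
t 50.98 tcp [ 415.3 -284.8   69.2] yaw [-1.750e+01 -1.000e-01  1.799e+02] F [-5.9 -2.   8.8] w 0.2 gf 29.7 j [-0.83  0.43  1.74 -0.    0.98  1.04]
[-0.3 -0.3  3.2]
```

Home stop felt (−6 N, no more travel). One more small push, then release, lift away and check.

```bash

python3 -m jog '[{"tx":1.5,"ty":0,"tz":0,"ax":0,"ay":0,"az":0,"jaw":1},{"tx":0,"ty":0,"tz":0,"ax":0,"ay":0,"az":0,"jaw":1},{"tx":-1.5,"ty":0,"tz":0,"ax":0,"ay":0,"az":0,"jaw":-0.1},{"tx":0,"ty":0,"tz":0,"ax":0,"ay":0,"az":0,"jaw":-0.1},{"tx":0,"ty":0,"tz":-40,"ax":0,"ay":0,"az":0,"jaw":-0.1}]' 30
python3 -m jog '[{"tx":0,"ty":0,"tz":-50,"ax":0,"ay":0,"az":0,"jaw":-0.1},{"tx":0,"ty":0,"tz":-50,"ax":0,"ay":0,"az":0,"jaw":-0.1},{"tx":-40,"ty":0,"tz":-20,"ax":0,"ay":0,"az":0,"jaw":-0.1},{"tx":-40,"ty":-40,"tz":0,"ax":0,"ay":0,"az":0,"jaw":-0.1},{"tx":0,"ty":-40,"tz":0,"ax":0,"ay":0,"az":0,"jaw":-0.1}]' 30
python3 -m jog '[{"tx":0,"ty":-40,"tz":0,"ax":0,"ay":0,"az":0,"jaw":-0.1},{"tx":0,"ty":-40,"tz":0,"ax":0,"ay":0,"az":0,"jaw":-0.1},{"tx":0,"ty":0,"tz":0,"ax":0,"ay":0,"az":0,"jaw":-0.1},{"tx":0,"ty":0,"tz":0,"ax":0,"ay":0,"az":0,"jaw":-0.1}]' 30
python3 - <<'E'
from h import *
st()
c=capture("top"); P=cloud(c)
for nm,lo,hi,x,y in(("g",172,188,515,-316),("c",104,114,412,-282)):
  q=P[(P[...,2]>lo)&(P[...,2]<hi)&(np.hypot(P[...,0]-x,P[...,1]-y)<25)]; print(nm,len(q),q.mean(0).round(1) if len(q) else "")
for k,z in(("catch_knob",94),("guard_knob",163)):
    for e in place_of(k,"top")[:1]: print(k,round(e["conf"],2),atz(c,e["centre"],z).round(1))
c=capture("scene"); P=cloud(c); q=P[(np.hypot(P[...,0]-412,P[...,1]+280)<30)&(P[...,2]>96)&(P[...,2]<114)]; print("scene c",len(q),q.mean(0).round(1))
i=cv2.resize(c["color"][90:210,230:380],None,fx=5,fy=5,interpolation=cv2.INTER_CUBIC); cv2.imwrite("pics/end.png",i[:,:,::-1])
E
```

```text
time_s: 51.6
eef_pos: [414.4, -282.5, 105.9]
ee_rot: [-0.002, 0.988, -0.152, -0.002]
force: [0.4, -0.2, 0.2]
grip_width: 0.547
grip_force: 0.0
time_s: 52.22
eef_pos: [361.8, -181.9, 227.7]
ee_rot: [0.0, 0.988, -0.153, 0.0]
force: [0.8, -0.3, -0.4]
grip_width: 0.553
grip_force: 0.0
time_s: 52.72
eef_pos: [387.1, -107.3, 227.3]
ee_rot: [0.0, 0.988, -0.152, 0.0]
force: [0.4, -1.5, 0.1]
grip_width: 0.551
grip_force: 0.0
t 52.73 tcp [ 387.1 -107.3  227.3] yaw [-17.5  -0.  180. ] F [ 0.4 -1.5  0.1] w 0.551 gf 0.0 j [-0.56  0.02  1.8  -0.    1.32  1.31]
g 54 [ 514.4 -315.5  180.9]
c 0 
catch_knob 0.48 [ 416.  -280.8   94. ]
guard_knob 0.88 [ 522.6 -311.6  163. ]
scene c 26 [ 411.6 -276.6  104.8]
```

View pics/end.png

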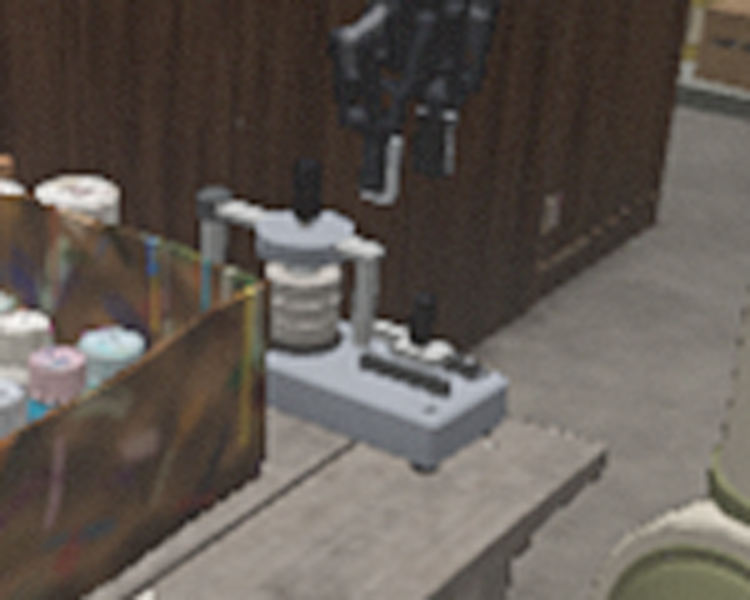

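The guard is shut over the stack at (305,235). The catch knob is home at (425,315): its measured position matches the start to 0.1 mm. The robot is clear of everything.

```bash
python3 -c "
from rig import finish_job
print(finish_job())"
```

```text
the job is handed in; nothing more can be done
None
```

The job is handed in (no verdict came back): all three fresh rings are down on the spindle, the guard is shut, the catch is home and the clay is untouched; the worn ring was released over the bowl but has sunk under murky water, so I could not see it there.

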